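# Tighten the clamp nut between the cheeks

### The arm

A 6-joint arm with a two-finger parallel gripper is mounted at the origin on a cart in front of the work surface, level with it; the furniture and walls round the work are solid. World frame = base frame: x ahead of the robot, y to its left, z up, the work surface at z = 0. Lengths are in m, angles in degrees, forces in N, time in s.
With the tool pointing down it reaches from about 0.4 to 0.825 m from the base axis. Payload 7 kg.
Tool frame: the origin (TCP) lies midway between the tips of the shut fingers; the grasp point (between the pads) lies 19 mm behind it; z points along the fingers, y is the line along which they close (so a half turn about z gives the same grasp; the last joint's range is limited). The gripper opens to 88 mm and grips with 3 to 60 N. Pads are 19 mm wide; open, the fingers measure 130 mm over their backs; the gripper's body (78 mm by 193 mm) begins 47 mm behind the grasp point.
Start: joints at [93.57, 20.546, 0.682, 0, -70.136, -16.507], TCP at [0.151, 0.658, 0.227] pointing down, gripper open.
Joint ranges: [-176.03, 176.03], [-82.01, 121.73], [-58.28, 71.71], [-173.87, 95.51], [-174.79, -0.11], [-173.66, 173.66]. Speed limits (degrees/s): [136.94, 136.94, 172.46, 180, 180, 180].

### API

Orientations are given as [roll, pitch, yaw] about the fixed x, y, z axes, in that order (R = Rz(yaw) Ry(pitch) Rx(roll)).
In Python, from plant import ctrl gives the robot as it stands. The module is installed in compiled form; this text tells all that it offers.
- The arm moves only by the tool send_rows, never from a script. Its argument "plan" is a list that holds one entry, the list of rows, each a list of 6 numbers: the shift along the tool's x, y, z in cm, then the turn, a rotation vector about the tool's x, y, z in degrees. A call has 1 to 8 rows; each row is the pose to reach, as a shift and turn from the pose commanded when the call began, along the tool's axes at that moment; what a row does not reach only later rows make up. A row lasts 1/12 s, in which the tool goes at most 41.7 mm and 7.16 degrees, less where a joint would pass 70% of its speed; a pose out of reach is approached as far as the arm can. A call with a gripper value outside its range is refused whole. "fingers" is the opening, from 0 (shut) to 1 (fully open), set as the call begins (left out, the last holds). The fingers move at their own pace and stop on an object; the grip force is fixed at half the most. Time passes only in rows, so rows that repeat a pose let the fingers close. It gives the time, the measured TCP pose, the force, the opening and the grip force at its end, in the units of the state.
- ctrl.get_obs(): the state, without advancing time (a new reading comes with each control period).
- ctrl.snapshot(name): name is "scene" or "top"; returns a dict with "img" (400x640x3 uint8, red, green, blue), "K" (3x3 intrinsics, pixels), "pose" (4x4, takes a point from camera to world coordinates). Camera axes: x right, y down, z forward; pixel columns grow to the right and rows downward; lengths in m; the calibration is good to about 2 mm. A picture is of the moment at which its call begins. There is no depth.
- ctrl.close_job(): hands the job in; it is judged then, once.
The state is a dict: "clock": time; "joint_pos": joint angles; "qvel": joint speeds; "tau": joint torques, N m; "tool_pos": TCP position; "orientation": TCP orientation; "force": force on the tool from outside, world axes, zero at the start; "moment": the same for the moment, N m; "opening": finger opening in m; "gripper_force": force on a finger pad.
Only numpy, scipy, OpenCV 4.12 (cv2) and the standard library are available. Lean on these libraries where they do the work, as an engineer would, in place of code of your own. Each camera call takes 0.05 s, during which the arm holds its last target. There are 200 camera calls.

### The job

Take the steel ring spanner from its rest and tighten the brass hex nut of the blue-cheeked clamping fixture clockwise (seen from above); the cheeks leave only a short swing, so lift the spanner off and reseat it for each stroke. Run the nut down until it turns distinctly stiffer, then give it only about 7 degrees more, and lay the spanner back across its rest. Turn the nut with the spanner only, press and knock gently against the fixture, and leave the other things on the bench where they are.

Things in the scene. Friction and masses are not known exactly. Their poses are not given: they have to be found in the camera images.
- spanner: bright steel ring spanner, one flat piece 52 x 235 mm, 0.35 kg, lying flat. Origin on its underside; +z up, +y to the handle's tail (y = 108 mm); the ring, 52 mm outside diameter and 12 mm thick, is centred at y = -100 mm. On the rest its underside is 30 mm above the bench
- shank (a point): the place to grip, x = 0, y = 15, z = 4 mm in the spanner's frame, same axes, 115 mm from the ring's centre. From y = -60 to 100 mm the handle is a flat bar 16 mm wide (x -8 to 8) and 8 mm thick (z 0 to 8)
- ring (a point): centre of the spanner's ring on its underside: x = 0, y = -100, z = 0 mm in the spanner's frame, same axes. Its through hole is a plain hexagon 31 mm across flats (six-point); one corner of the hexagon points along the handle (+y), two flats face +x and -x
- nut_seat (a point): axis of the brass hex nut at its bottom, on a steel washer (42 mm diameter) 48 mm above the bench; z up, turns with the nut. 30 mm across flats, 13.5 mm high, top 2.5 mm bevelled; corners at 0, 60, 120.. degrees from this x axis. A seated spanner lies flat with its underside at this height, spanner yaw = nut yaw + 30 degrees (+ any 60), play about 3 degrees each way
- nut_top (a point): axis of the nut at its top, 13.5 mm above nut_seat; an 18 mm stud stands 5.5 mm higher. Clockwise from above tightens. It starts 95 to 108 degrees before it goes stiff, at an angle that is not told and must be felt: running down takes 0.2 N m (about 2 N at the shank point), stiff 0.8 N m (about 7 N there). Loaded, the spanner runs 3 to 8 degrees ahead of the nut
- bed (a joint): how far the nut has been turned clockwise since it went stiff, rad: 0 at the start and all the while the nut runs easily, then it follows the nut; stays where it is left. Wanted 0.12 (7 degrees); 0.04 to 0.20 is right. A torque about the nut's axis felt with the hand at rest after each small step reads lower than the turning torque: -0.1 to 0.15 N m while the nut runs, 0.27 to 0.6 once stiff
- fixture: clamping fixture fixed on the bench: dark base plate 170 x 170 x 12 mm, strap clamp over a drilled steel block; origin on the bench under the nut's axis, z up; open for the handle at -x. Two blue cheeks, 75 mm high, stand 43 to 81 mm from the axis beside the opening and stop the shank when the handle points about 48 degrees to either side of the fixture's -x
- rest: grey plastic spanner rest, 56 x 150 mm, fixed; origin on the bench, z up. Two uprights at y = -57 and 70 mm, 12 mm thick, have flat tops at z = 30 mm, 38 mm wide between end lips that reach 38 mm; the floor between is 6 mm high. The spanner starts across them, its origin and axes over the rest's within 5 mm, and belongs there again at the end
- oil_bottle: cream oil bottle with red collar, 53 x 52 x 139 mm, right of the bench; bystander, origin at its foot
- parallel_0: steel parallel bar, 10 x 110 x 20 mm, bystander at the right; origin at the middle of its underside
- marker_pen: white and black marker pen, 17 x 135 x 16 mm, bystander in front; origin at the middle of its underside
- brush: small wooden brush, 26 x 118 x 10 mm, bystander in front; origin at the middle of its underside
- tape_roll: roll of tan tape, 96 mm diameter, 25 mm high, bystander at the right; origin at the middle of its underside
- plug_gauge: steel plug gauge, 24 x 102 x 24 mm, bystander in front right; origin at the middle of its underside
- caliper: digital caliper, 77 x 250 x 15 mm, bystander at the left back; origin at the middle of its underside
Mind the look-alikes: they are no part of the job. Leave any pink look-alike of the rest alone.

How it is judged:
By the outcome, as a careful person would: the job done as asked, in the order asked, and still so for the second after the job is handed in, with the robot touching nothing.
It also fails if it takes over 72 s, if anything falls off the work surface, if the arm or the gripper's body presses on something with over 40 N, if the wrist force passes 120 N, or if a joint passes its speed limit or range.

## Working session

There is one attempt and no reset: what is moved stays moved. The work goes in short steps, Python scripts to look and compute and a tool call to move; the robot and the scene stay as the last step left them, time stands still between calls to the robot, and variables do not carry over. Pictures are saved under pics/ and viewed, at most 10 in all, crops included, and the job is handed in when it is done.

Besides the shell and the picture viewer there is one more tool, called after "Emit:" by a JSON object that holds its "method" and its "body", one argument or row to a line. send_rows: Moves the arm, as the interface text tells. Its arguments: {"type":"object","properties":{"plan":{"type":"array","items":{"type":"array","items":{"type":"array","items":{"type":"number"}}}},"fingers":{"type":"number"}},"required":["plan"]}

```bash
mkdir -p pics
python3 - <<'E'
from plant import ctrl
import cv2,numpy as np
for n in("scene","top"):
    s=ctrl.snapshot(n); cv2.imwrite(f"pics/{n}0.png",s["img"][:,:,::-1]); np.savez(f"{n}0.npz",**s)
    print(n,s["K"].round(1).tolist(),s["pose"].round(3).tolist())
print(ctrl.get_obs())
E
```

```text
scene [[383.3, 0.0, 320.7], [0.0, 383.3, 196.7], [0.0, 0.0, 1.0]] [[-0.811, 0.457, -0.365, 0.96], [0.585, 0.629, -0.513, 0.514], [-0.004, -0.63, -0.777, 0.998], [0.0, 0.0, 0.0, 1.0]]
top [[511.6, 0.0, 317.8], [0.0, 511.6, 201.4], [0.0, 0.0, 1.0]] [[-0.029, -0.994, 0.109, 0.343], [-1.0, 0.029, -0.005, -0.091], [0.002, -0.109, -0.994, 1.616], [0.0, 0.0, 0.0, 1.0]]
{'clock': 0.1, 'joint_pos': array([ 9.35714260e+01,  2.05861199e+01,  6.39324159e-01, -1.82264288e-02,
       -7.01347306e+01, -1.65059260e+01]), 'qvel': array([ 0.10076383, -0.09753252,  0.11253311, -0.00683128, -0.03694371,
       -0.12499195]), 'tau': array([-1.35780218e-03, -5.84165025e+01,  2.93749130e+01,  7.01555684e+00,
        1.01764721e-02, -4.92874153e-05]), 'tool_pos': array([0.15102605, 0.65744598, 0.22573079]), 'orientation': array([ 1.79916965e+02, -6.73610168e-03, -1.29407009e+01]), 'force': array([ 0.20816624, -0.20230674, -0.03267696]), 'moment': array([-0.01448362,  0.01397968, -0.03466399]), 'gripper_force': 0.0, 'opening': 0.08726663136718055}
```

View pics/top0.png

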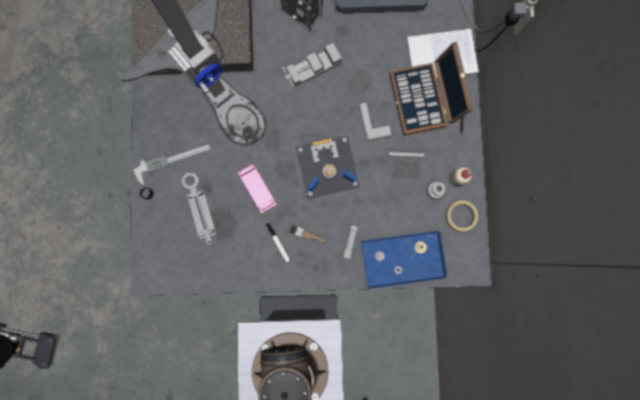

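View pics/scene0.png

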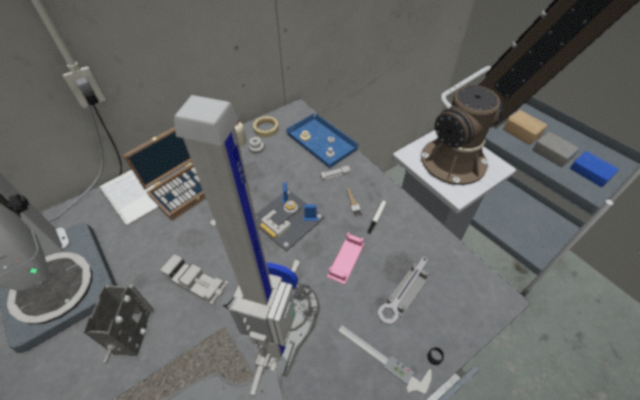

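Top view: the spanner's ring is near (190,181) and its tail near (209,240). The fixture's nut is near (329,171), with the opening towards the robot. I'll zoom in on both.

Run:
```python
import cv2,numpy as np
t=np.load("top0.npz")["img"][:,:,::-1]; s=np.load("scene0.npz")["img"][:,:,::-1]
z=lambda im,x,y,w,h,k:cv2.resize(im[y:y+h,x:x+w],None,fx=k,fy=k,interpolation=cv2.INTER_CUBIC)
a=z(t,170,165,50,90,6);b=z(t,288,130,80,75,5)
c=np.zeros((600,800,3),np.uint8);c[:540,:300]=a;c[:375,310:710]=b
cv2.imwrite("pics/c1.png",c)
a=z(s,370,250,70,80,5);b=z(s,250,175,80,80,5)
c=np.zeros((420,800,3),np.uint8);c[:400,:350]=a;c[:400,360:760]=b
cv2.imwrite("pics/c2.png",c)
```

```text
(no output)
```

View pics/c1.png

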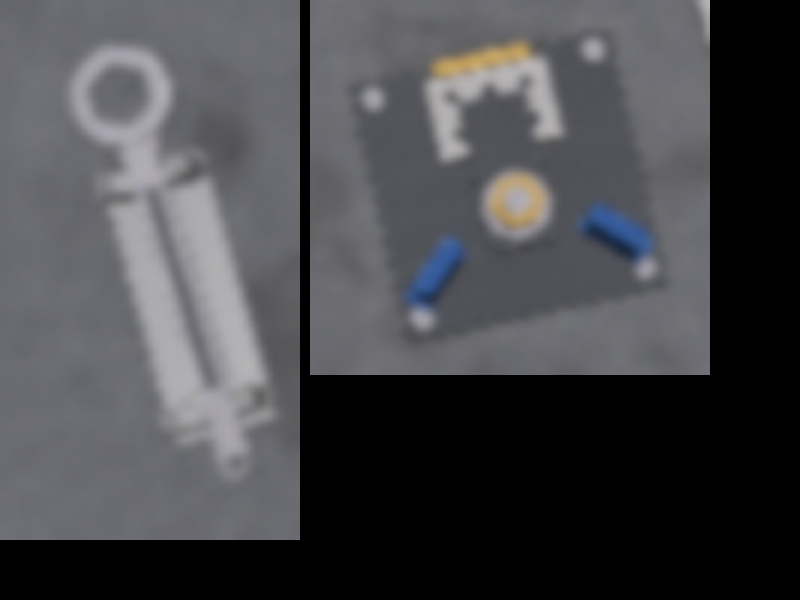

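View pics/c2.png

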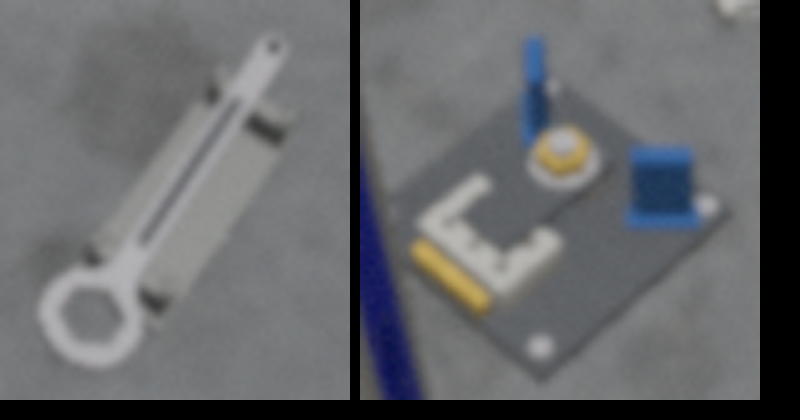

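Top crop: ring centre at crop (121,95), tail tip at (233,465), nut at (517,203), cheeks at (437,270) and (617,232). The scene crop shows the brass hexagon at (562,152). Next I'll measure these properly.

```bash
cat > h.py <<'E'
import numpy as np,cv2
def ray(S,uv,z):
    "cast pixels (n,2) onto the plane at height z"
    uv=np.atleast_2d(uv).astype(float); d=(np.c_[uv,np.ones(len(uv))]@np.linalg.inv(S["K"]).T)@S["pose"][:3,:3].T
    o=S["pose"][:3,3]; return (o+d*((z-o[2])/d[:,2:]))[:,:2]
def proj(S,p):
    q=(np.asarray(p,float)-S["pose"][:3,3])@S["pose"][:3,:3]; q=q@S["K"].T; return q[...,:2]/q[...,2:]
def contour(mask,k):
    c=max(cv2.findContours(mask,cv2.RETR_EXTERNAL,cv2.CHAIN_APPROX_NONE)[0],key=cv2.contourArea)
    return c
def up(S,x,y,w,h,k=8):
    im=cv2.resize(S["img"][y:y+h,x:x+w],None,fx=k,fy=k,interpolation=cv2.INTER_CUBIC)
    return im,lambda p:(np.asarray(p,float).reshape(-1,2)+.5)/k-.5+[x,y]
E
python3 - <<'E'
from h import *
T=dict(np.load("top0.npz"));S=dict(np.load("scene0.npz"))
for n,I,box,ub in(("top",T,(318,158,24,26),(288,150,80,50)),("scene",S,(276,193,30,28),(270,180,70,50))):
    im,f=up(I,*box); b=im.astype(int); sat=b[:,:,0]-b[:,:,2]   # red-blue : brass
    m=(sat>45).astype(np.uint8); c=contour(m,8); h=cv2.convexHull(c)
    w=ray(I,f(h),.0615); (cx,cy),r=cv2.minEnclosingCircle(w.astype(np.float32))
    M=cv2.moments(h); uv=f([M["m10"]/M["m00"],M["m01"]/M["m00"]]); ctr=ray(I,uv,.0615)[0]
    print(n,"brass max",sat.max(),"px",uv,"ctr",ctr,"circle",cx,cy,r)
    # 6th harmonic of contour radius about ctr
    w=ray(I,f(h[:,0]),.0615)
    cc=ray(I,f(c),.0615); d=cc-[cx,cy]; a=np.arctan2(d[:,1],d[:,0]); rr=np.hypot(*d.T)
    o=np.argsort(a); g=np.linspace(-np.pi,np.pi,360,endpoint=False); R=np.interp(g,a[o],rr[o],period=2*np.pi)
    for k in(1,2,3,4,5,6,7): 
        q=(R*np.exp(-1j*k*g)).mean()*2; print(k,round(abs(q)*1e3,2),"deg",round(-np.degrees(np.angle(q))/-k,1),end="; ")
    print()
    im,f=up(I,*ub); b=im.astype(int); m=((b[:,:,2]-b[:,:,0])>50).astype(np.uint8)
    for c in cv2.findContours(m,0,1)[0]:
        if cv2.contourArea(c)>300: 
            q=cv2.minAreaRect(c); print("blue",ray(I,f(q[0]),.075 if n=="top" else .04).round(4),cv2.contourArea(c), ray(I,f(cv2.boxPoints(q)),.075).round(3).tolist())
# spanner
for n,I,box in(("top",T,(176,168,30,24)),("scene",S,(372,295,36,32))):
    im,f=up(I,*box); g=cv2.cvtColor(im,cv2.COLOR_RGB2GRAY)
    p=cv2.threshold(g,0,255,cv2.THRESH_OTSU); m=p[1]
    inner=[c for c in cv2.findContours(255-m,cv2.RETR_LIST,1)[0]]
    for c in cv2.findContours(m,cv2.RETR_CCOMP,1)[0]:
        if cv2.contourArea(c)>500:
            e=cv2.fitEllipse(c); M=cv2.moments(c); print(n,"ring thr",p[0],"area",cv2.contourArea(c),"ell",f(e[0]),ray(I,f(e[0]),.042),ray(I,f([M["m10"]/M["m00"],M["m01"]/M["m00"]]),.042),e[1])
E
```

```text
top brass max 79 px [[328.99564442 169.74122796]] ctr [ 0.61059117 -0.13601669] circle 0.6107649207115173 -0.13584786653518677 0.016087109223008156
1 0.25 deg 134.5; 2 0.24 deg 38.5; 3 0.06 deg 29.1; 4 0.12 deg -17.4; 5 0.18 deg 32.2; 6 0.42 deg 17.6; 7 0.04 deg 22.4; 
blue [[ 0.5658 -0.0842]] 4438.5 [[0.552, -0.063], [0.59, -0.093], [0.58, -0.105], [0.542, -0.076]]
blue [[ 0.5885 -0.197 ]] 4478.5 [[0.591, -0.173], [0.608, -0.182], [0.586, -0.221], [0.569, -0.212]]
scene brass max 90 px [[290.26560869 205.46538745]] ctr [ 0.61588529 -0.1306959 ] circle 0.6149396300315857 -0.1318971812725067 0.016780389472842216
1 0.48 deg 86.5; 2 0.92 deg -61.5; 3 0.52 deg 50.5; 4 0.15 deg 30.1; 5 0.16 deg 19.5; 6 0.15 deg -29.9; 7 0.11 deg -4.2; 
blue [[ 0.5721 -0.0873]] 11583.5 [[0.587, -0.104], [0.551, -0.078], [0.586, -0.028], [0.621, -0.053]]
blue [[ 0.5949 -0.2006]] 4217.5 [[0.637, -0.144], [0.589, -0.215], [0.578, -0.207], [0.627, -0.135]]
top ring thr 131.0 area 16051.5 ell [[190.52885723 181.68210316]] [[0.58868877 0.29467847]] [[0.58995172 0.29625069]] (130.5833740234375, 176.42642211914062)
top ring thr 131.0 area 4737.5 ell [[189.40155315 180.19829655]] [[0.59344996 0.29817116]] [[0.59343984 0.29815352]] (75.77125549316406, 79.81790161132812)
scene ring thr 137.0 area 32250.0 ell [[392.01439476 308.65676212]] [[0.5792709  0.29509553]] [[0.57893203 0.29482911]] (162.35838317871094, 288.81256103515625)
scene ring thr 137.0 area 6603.5 ell [[388.02178764 312.4774704 ]] [[0.59455522 0.29667348]] [[0.59455831 0.29665631]] (86.58255767822266, 97.71983337402344)
```

```bash
cat >> h.py <<'E'
def rel(o,x,y,z,yaw):
    "shift cm / turn deg in tool axes from measured pose to the wanted TCP pose (tool down)"
    from scipy.spatial.transform import Rotation as R
    A=R.from_euler("xyz",o["orientation"],degrees=True); B=R.from_euler("xyz",[180,0,yaw],degrees=True)
    return np.r_[A.inv().apply(np.array([x,y,z])-o["tool_pos"])*100,(A.inv()*B).as_rotvec(degrees=True)].round(2)
E
python3 - <<'E'
from h import *
from plant import ctrl
T=dict(np.load("top0.npz"));S=dict(np.load("scene0.npz"))
for n,I,box,rc in(("top",T,(200,236,18,14),(189.4,180.2)),("scene",S,(410,252,22,18),(388.02,312.48))):
    im,f=up(I,*box); g=cv2.cvtColor(im,cv2.COLOR_RGB2GRAY); t,m=cv2.threshold(g,0,255,cv2.THRESH_OTSU)
    w=ray(I,f(contour(m,8)),.038); r=ray(I,rc,.042)[0]; d=w-r; q=np.hypot(*d.T); far=d[q>q.max()-.012].mean(0)
    print(n,r,"len",q.max(),"dir",np.degrees(np.arctan2(far[1],far[0])))
o=ctrl.get_obs(); a=np.radians(-164); r=np.array([.5937,.2977]); p=r+.115*np.array([np.cos(a),np.sin(a)]); print(p,rel(o,*p,.12,16),rel(o,*p,.015,16))
E
```

```text
top [0.59344475 0.29817599] len 0.20813527474327834 dir -163.55990337975743
scene [0.59456349 0.29667581] len 0.203511264841529 dir -163.11456080201233
[0.4831549 0.2660017] [ 4.113e+01  3.070e+01  1.062e+01  8.000e-02  1.000e-02 -2.894e+01] [ 4.113e+01  3.068e+01  2.112e+01  8.000e-02  1.000e-02 -2.894e+01]
```

Emit:
{"method": "send_rows", "body": {
  "plan": [
    [[3, 2.2, 0, 0, 0, -3], [6, 4.4, 0, 0, 0, -6], [9, 6.6, 1, 0, 0, -9], [12, 8.8, 2, 0, 0, -12], [15, 11, 3, 0, 0, -15], [18, 13.2, 4, 0, 0, -18], [21, 15.4, 5, 0, 0, -21], [24, 17.6, 6, 0, 0, -24]]
  ],
  "fingers": 0.7
}}

```text
clock: 0.77
tool_pos: [0.3463, 0.4308, 0.166]
orientation: [180.0, 0.0, 11.2]
force: [1.2, -0.3, 0.2]
opening: 0.0617
gripper_force: 0.0
```

```bash
cat > m.py <<'E'
import sys
from h import *
from plant import ctrl
o=ctrl.get_obs(); print(o["clock"],o["tool_pos"].round(4),o["orientation"].round(2),o["force"].round(1),o["moment"].round(3),o["opening"].round(4),round(o["gripper_force"],1),"j",o["joint_pos"].round(0))
for a in sys.argv[1:]: print(rel(o,*map(float,a.split(","))).tolist())
E
python3 m.py .4835,.2648,.12,16.6 .4835,.2648,.015,16.6
```

```text
Traceback (most recent call last):
  File "m.py", line 4, in <module>
    o=ctrl.get_obs(); print(o["clock"],o["tool_pos"].round(4),o["orientation"].round(2),o["force"].round(1),o["moment"].round(3),o["opening"].round(4),round(o["gripper_force"],1),"j",o["joint_pos"].round(0))
                                                                                                                                 ^^^^^^^^^^^^^^^^^^
AttributeError: 'float' object has no attribute 'round'
```

```bash
sed -i 's/o\["opening"\].round(4)/round(o["opening"],4)/' m.py; python3 m.py .4835,.2648,.12,16.6 .4835,.2648,.015,16.6
```

```text
0.7667 [0.3463 0.4308 0.166 ] [1.7999e+02 1.0000e-02 1.1230e+01] [ 1.2 -0.3  0.2] [-0.007 -0.115  0.04 ] 0.0617 0.0 j [ 72.  12. -20.  -0. -58.  30.]
[10.22, 18.96, 4.6, 0.01, 0.01, -5.37]
[10.22, 18.96, 15.1, 0.01, 0.01, -5.37]
```

Emit:
{"method": "send_rows", "body": {
  "plan": [
    [[1.7, 3.2, 0.8, 0, 0, -1], [3.4, 6.4, 1.6, 0, 0, -2], [5.1, 9.6, 2.4, 0, 0, -3], [6.8, 12.8, 3.2, 0, 0, -4], [8.5, 15.8, 4, 0, 0, -5.4], [10.2, 18.8, 4.6, 0, 0, -5.4], [10.2, 18.8, 4.6, 0, 0, -5.4], [10.2, 18.8, 4.6, 0, 0, -5.4]]
  ]
}}

```text
clock: 1.43
tool_pos: [0.4824, 0.2657, 0.1197]
orientation: [180.0, 0.1, 16.3]
force: [-0.0, 0.1, 0.4]
opening: 0.0613
gripper_force: 0.0
```

```bash
python3 m.py .4835,.2648,.12,16.6 .4835,.2648,.015,16.6
```

```text
1.4333 [0.4824 0.2657 0.1197] [1.7995e+02 9.0000e-02 1.6260e+01] [-0.   0.1  0.4] [ 0.039  0.001 -0.01 ] 0.0613 0.0 j [ 49.  14. -23.  -0. -52.  57.]
[0.08, 0.12, -0.03, 0.05, 0.09, -0.34]
[0.1, 0.11, 10.47, 0.05, 0.09, -0.34]
```

Emit:
{"method": "send_rows", "body": {
  "plan": [
    [[0.1, 0.1, 3, 0, 0, -0.3], [0.1, 0.1, 6, 0, 0, -0.3], [0.1, 0.1, 8.5, 0, 0, -0.3], [0.1, 0.1, 9.8, 0, 0, -0.3], [0.1, 0.1, 10.5, 0, 0, -0.3], [0.1, 0.1, 10.5, 0, 0, -0.3], [0.1, 0.1, 10.5, 0, 0, -0.3]]
  ]
}}

```text
clock: 2.02
tool_pos: [0.483, 0.2678, 0.016]
orientation: [-180.0, -0.0, 16.8]
force: [0.4, 0.4, -0.4]
opening: 0.0614
gripper_force: 0.0
```

Emit:
{"method": "send_rows", "body": {
  "plan": [
    [[0, 0, 0, 0, 0, 0], [0, 0, 0, 0, 0, 0], [0, 0, 0, 0, 0, 0], [0, 0, 0, 0, 0, 0], [0, 0, 0, 0, 0, 0], [0, 0, 0, 0, 0, 0], [0, 0, 0, 0, 0, 0], [0, 0, 0, 0, 0, 0]]
  ],
  "fingers": 0
}}

```text
clock: 2.68
tool_pos: [0.4831, 0.2667, 0.0156]
orientation: [180.0, 0.0, 16.8]
force: [0.2, -1.5, 2.1]
opening: 0.0155
gripper_force: 30.0
```

```bash
python3 m.py .4835,.2648,.015,16.6
```

```text
2.6833 [0.4831 0.2667 0.0156] [1.7998e+02 1.0000e-02 1.6760e+01] [ 0.2 -1.5  2.1] [-0.605 -0.016  0.024] 0.0155 30.0 j [ 49.  22. -29.   0. -39.  57.]
[-0.01, 0.19, 0.06, 0.02, 0.01, 0.16]
```

Emit:
{"method": "send_rows", "body": {
  "plan": [
    [[0, 0, -1, 0, 0, 0], [0, 0, -2.5, 0, 0, 0], [0, 0, -4.5, 0, 0, 0], [0, 0, -6.5, 0, 0, 0], [0, 0, -8.5, 0, 0, 0], [0, 0, -10, 0, 0, 0], [0, 0, -10.5, 0, 0, 0], [0, 0, -10.5, 0, 0, 0]]
  ]
}}

```text
clock: 3.35
tool_pos: [0.4834, 0.2675, 0.122]
orientation: [-179.9, -0.1, 16.8]
force: [-0.5, -0.2, -3.7]
opening: 0.0157
gripper_force: 30.0
```

```bash
python3 m.py .526,-.2135,.12,42.4
```

```text
3.35 [0.4834 0.2675 0.122 ] [-1.7992e+02 -1.2000e-01  1.6760e+01] [-0.5 -0.2 -3.7] [-0.046  0.096 -0.049] 0.0157 30.0 j [ 49.  14. -23.  -0. -52.  57.]
[-9.79, 47.28, 0.11, -0.05, -0.13, -25.64]
```

Emit:
{"method": "send_rows", "body": {
  "plan": [
    [[-0.4, 2, 0, 0, 0, -1], [-1, 5, 0, 0, 0, -3], [-1.7, 8, 0, 0, 0, -5], [-2.3, 11, 0, 0, 0, -7], [-3, 14, 0, 0, 0, -9], [-3.6, 17, 0, 0, 0, -11], [-4.2, 20, 0, 0, 0, -12], [-4.8, 23, 0, 0, 0, -13]]
  ]
}}

```text
clock: 4.02
tool_pos: [0.5023, 0.0312, 0.1193]
orientation: [-180.0, 0.1, 29.8]
force: [-0.1, 0.3, -4.0]
opening: 0.0157
gripper_force: 30.0
```

```bash
python3 m.py .526,-.2135,.12,42.4
```

```text
4.0167 [0.5023 0.0312 0.1193] [-1.7996e+02  1.3000e-01  2.9810e+01] [-0.1  0.3 -4. ] [-0.113 -0.069 -0.013] 0.0157 30.0 j [ 26.  10. -29.  -0. -51.  94.]
[-10.11, 22.41, -0.06, -0.05, 0.13, -12.59]
```

Emit:
{"method": "send_rows", "body": {
  "plan": [
    [[-1.3, 3, 0, 0, 0, -2], [-2.7, 6, 0, 0, 0, -4], [-4, 9, 0, 0, 0, -6], [-5.4, 12, 0, 0, 0, -8], [-6.7, 15, 0, 0, 0, -10], [-8.1, 18, 0, 0, 0, -11], [-9.5, 21, 0, 0, 0, -12], [-10.1, 22.4, 0, 0, 0, -12.6]]
  ]
}}

```text
clock: 4.68
tool_pos: [0.5258, -0.2147, 0.1188]
orientation: [-179.9, 0.1, 42.3]
force: [0.4, 0.1, -2.6]
opening: 0.0155
gripper_force: 30.0
```

Emit:
{"method": "send_rows", "body": {
  "plan": [
    [[0, 0, 2, 0, 0, 0], [0, 0, 4, 0, 0, 0], [0, 0, 4.5, 0, 0, 0], [0, 0, 4.5, 0, 0, 0]]
  ]
}}

```text
clock: 5.02
tool_pos: [0.5247, -0.2115, 0.0728]
orientation: [-179.7, 0.2, 42.3]
force: [0.1, -0.6, -3.9]
opening: 0.0157
gripper_force: 30.0
```

```bash
python3 m.py
python3 - <<'E'
from h import *
from plant import ctrl
c=np.zeros((500,800,3),np.uint8)
for i,(n,x,y) in enumerate((("top",295,135),("scene",250,165))):
    s=ctrl.snapshot(n); np.savez(n+"1.npz",**s); im,f=up(s,x,y,80,100,5); c[:,i*400:i*400+400]=im[:500,:,::-1]
cv2.imwrite("pics/c3.png",c)
E
```

```text
5.0167 [ 0.5247 -0.2115  0.0728] [-179.75    0.22   42.33] [ 0.1 -0.6 -3.9] [-0.118  0.088  0.014] 0.0157 30.0 j [ -2.  19. -24.  -0. -47. 135.]
```

View pics/c3.png

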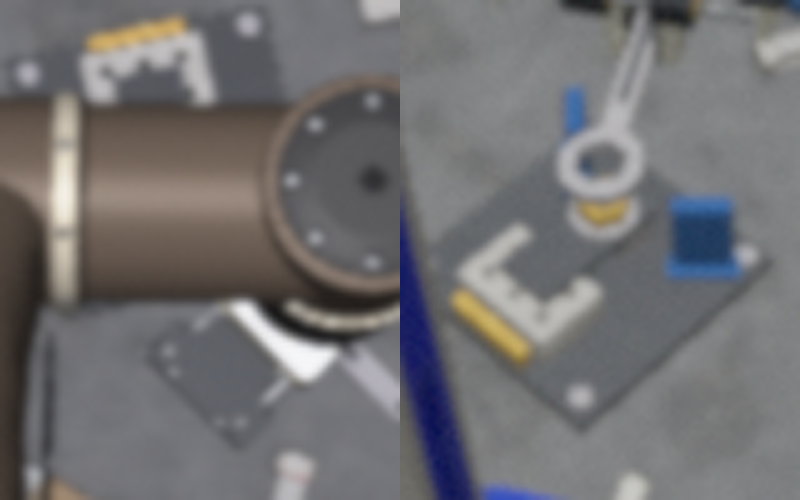

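The arm hides the nut in the top view. In the scene view the ring's hole (crop 603,158) floats just above and behind the nut (603,215). I'll measure the offset in the scene view and recheck the nut yaw from top0.

Run:
```python
from h import *
T=dict(np.load("top0.npz"));S=dict(np.load("scene0.npz"));S1=dict(np.load("scene1.npz"))
# nut yaw / centre vs threshold
for n,I,box in(("top",T,(316,156,28,30)),("scene",S,(276,193,30,28))):
    im,f=up(I,*box); b=im.astype(int); sat=b[:,:,0]-b[:,:,2]
    for th in(25,35,45,55):
        c=contour((sat>th).astype(np.uint8),8); h=cv2.convexHull(c); h=contour(cv2.fillConvexPoly(np.zeros(sat.shape,np.uint8),h,1),8)
        w=ray(I,f(h),.0605); M=cv2.moments(w.astype(np.float32).reshape(-1,1,2)); ctr=np.array([M["m10"],M["m01"]])/M["m00"]
        d=w-ctr; a=np.arctan2(d[:,1],d[:,0]); o=np.argsort(a); g=np.radians(np.arange(360)); R=np.interp(g,a[o],np.hypot(*d.T)[o],period=2*np.pi)
        q=(R*np.exp(-6j*g)).mean()*2; print(n,th,ctr.round(4),"r",R.mean().round(4),"amp",round(abs(q)*1e3,2),"corner",round(-np.degrees(np.angle(q))/6,1))
    # stud: grey inside brass
    m=((sat<40)).astype(np.uint8)
    for c in cv2.findContours(m,cv2.RETR_CCOMP,1)[0]:
        A=cv2.contourArea(c)
        if 300<A<4000: M=cv2.moments(c); print(" stud?",A,ray(I,f([M["m10"]/M["m00"],M["m01"]/M["m00"]]),.067))
im,f=up(S1,278,182,50,36); g=cv2.cvtColor(im,cv2.COLOR_RGB2GRAY); t,m=cv2.threshold(g,0,255,cv2.THRESH_OTSU)
print(t)
for th in (t-10,t,t+10):
  for c in cv2.findContours((g>th).astype(np.uint8),cv2.RETR_CCOMP,1)[0]:
    A=cv2.contourArea(c)
    if A>2000: e=cv2.fitEllipse(c); print("ring",A,f(e[0]),e[1],ray(S1,f(e[0]),.099),ray(S1,f(e[0]),.093))
```

```text
top 25 [ 0.611  -0.1361] r 0.0172 amp 0.4 corner -18.4
top 35 [ 0.6109 -0.1361] r 0.0163 amp 0.39 corner -17.2
top 45 [ 0.6108 -0.1361] r 0.0154 amp 0.36 corner -17.8
top 55 [ 0.6106 -0.136 ] r 0.0145 amp 0.37 corner -17.7
 stud? 1365.0 [[ 0.61034993 -0.13590284]]
scene 25 [ 0.6145 -0.1329] r 0.0178 amp 0.38 corner -19.9
scene 35 [ 0.615  -0.1322] r 0.0163 amp 0.17 corner -19.5
scene 45 [ 0.6154 -0.1315] r 0.0148 amp 0.15 corner -0.8
scene 55 [ 0.6158 -0.1308] r 0.0134 amp 0.28 corner 1.0
 stud? 3074.5 [[ 0.61897829 -0.12496178]]
114.0
ring 88263.5 [[304.48465538 197.13202953]] (305.48455810546875, 463.1607971191406) [[ 0.57766729 -0.10634779]] [[ 0.57511646 -0.11048913]]
ring 83987.5 [[305.08893204 196.77238941]] (300.7320861816406, 456.10931396484375) [[ 0.57540567 -0.10642918]] [[ 0.57283974 -0.11057105]]
ring 2298.5 [[289.45551205 196.78718472]] (42.65998077392578, 69.23566436767578) [[ 0.61361711 -0.13412847]] [[ 0.61130629 -0.13845528]]
ring 2503.5 [[284.42130232 187.17038059]] (43.60172653198242, 78.9126205444336) [[ 0.60545198 -0.17532622]] [[ 0.60308665 -0.17992807]]
ring 74037.0 [[304.95651627 196.67669392]] (307.69732666015625, 425.6148376464844) [[ 0.57551936 -0.10697124]] [[ 0.57295419 -0.11111674]]
ring 2827.5 [[289.53778172 196.78639126]] (49.003211975097656, 73.86209869384766) [[ 0.61341447 -0.13398501]] [[ 0.6111023  -0.13831086]]
```

Emit:
{"method": "send_rows", "body": {
  "plan": [
    [[0, 0, 1, 0, 0, 0], [0, 0, 2, 0, 0, 0], [0, 0, 2.3, 0, 0, 0], [0, 0, 2.3, 0, 0, 0], [0, 0, 2.3, 0, 0, 0]]
  ]
}}

```text
clock: 5.53
tool_pos: [0.5268, -0.2116, 0.0524]
orientation: [-180.0, 0.0, 42.4]
force: [0.5, -0.7, -2.9]
opening: 0.0155
gripper_force: 30.0
```

```bash
python3 m.py
```

```text
5.5333 [ 0.5268 -0.2116  0.0524] [-1.7998e+02  3.0000e-02  4.2380e+01] [ 0.5 -0.7 -2.9] [-0.116  0.027 -0.018] 0.0155 30.0 j [ -2.  21. -25.   0. -44. 135.]
```

Emit:
{"method": "send_rows", "body": {
  "plan": [
    [[0, 0, 0.1, 0, 0, 0], [0, 0, 0.2, 0, 0, 0], [0, 0, 0.3, 0, 0, 0], [0, 0, 0.4, 0, 0, 0]]
  ]
}}

```text
clock: 5.87
tool_pos: [0.5271, -0.2117, 0.0487]
orientation: [180.0, -0.0, 42.4]
force: [0.1, -0.7, -3.1]
opening: 0.0156
gripper_force: 30.0
```

```bash
python3 m.py
```

```text
5.8667 [ 0.5271 -0.2117  0.0487] [ 1.7998e+02 -2.0000e-02  4.2360e+01] [ 0.1 -0.7 -3.1] [-0.175  0.012 -0.033] 0.0156 30.0 j [ -2.  21. -25.   0. -44. 135.]
```

Emit:
{"method": "send_rows", "body": {
  "plan": [
    [[-0.16, -0.15, 0, 0, 0, 0], [-0.16, -0.15, 0, 0, 0, 0], [-0.16, -0.15, 0, 0, 0, 0]]
  ]
}}

```text
clock: 6.12
tool_pos: [0.5247, -0.2117, 0.0487]
orientation: [180.0, -0.0, 42.4]
force: [-0.4, 0.6, -3.5]
opening: 0.0154
gripper_force: 30.0
```

Emit:
{"method": "send_rows", "body": {
  "plan": [
    [[0, 0, 0.1, 0, 0, 0], [0, 0, 0.2, 0, 0, 0], [0, 0, 0.3, 0, 0, 0], [0, 0, 0.4, 0, 0, 0], [0, 0, 0.4, 0, 0, 0]]
  ]
}}

```text
clock: 6.53
tool_pos: [0.5252, -0.2118, 0.0446]
orientation: [180.0, -0.0, 42.4]
force: [0.6, -1.2, -1.4]
opening: 0.0157
gripper_force: 30.0
```

```bash
python3 m.py
```

```text
6.5333 [ 0.5252 -0.2118  0.0446] [ 1.7996e+02 -3.0000e-02  4.2360e+01] [ 0.6 -1.2 -1.4] [-0.419 -0.536 -0.198] 0.0157 30.0 j [ -2.  21. -26.   0. -43. 135.]
```

Emit:
{"method": "send_rows", "body": {
  "plan": [
    [[0, 0, 0.1, 0, 0, 0], [0, 0, 0.2, 0, 0, 0], [0, 0, 0.2, 0, 0, 0], [0, 0, 0.2, 0, 0, 0]]
  ]
}}

```text
clock: 6.87
tool_pos: [0.5248, -0.2117, 0.0424]
orientation: [180.0, -0.0, 42.4]
force: [2.3, -1.1, -3.8]
opening: 0.0154
gripper_force: 30.1
```

```bash
python3 m.py;  python3 - <<'E'
from h import *
from plant import ctrl
s=ctrl.snapshot("scene"); np.savez("scene2.npz",**s); im,f=up(s,265,165,60,60,8); cv2.imwrite("pics/c4.png",im[:,:,::-1])
E
```

```text
6.8667 [ 0.5248 -0.2117  0.0424] [180.    -0.    42.35] [ 2.3 -1.1 -3.8] [-0.783 -0.772 -0.293] 0.0154 30.1 j [ -2.  21. -26.   0. -43. 135.]
```

View pics/c4.png

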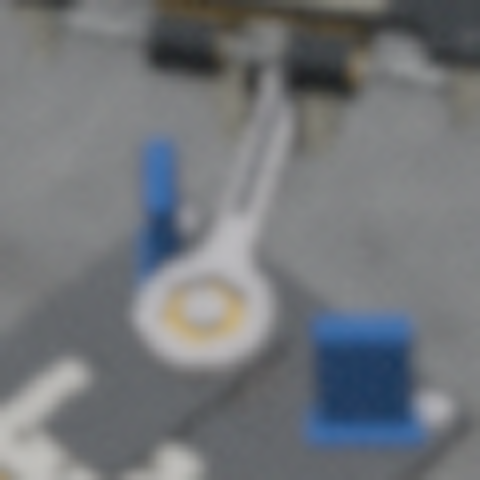

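The ring is around the nut and centred on it (crop 205,311), and the side forces are small. I'll nudge towards the force and lower on.

Emit:
{"method": "send_rows", "body": {
  "plan": [
    [[0.03, 0.07, 0, 0, 0, 0], [0.03, 0.07, 0.1, 0, 0, 0], [0.03, 0.07, 0.2, 0, 0, 0], [0.03, 0.07, 0.3, 0, 0, 0], [0.03, 0.07, 0.4, 0, 0, 0], [0.03, 0.07, 0.4, 0, 0, 0]]
  ]
}}

```text
clock: 7.42
tool_pos: [0.5253, -0.2119, 0.0383]
orientation: [-180.0, 0.0, 42.4]
force: [1.3, -1.1, -2.1]
opening: 0.0156
gripper_force: 30.1
```

```bash
python3 m.py
```

```text
7.4167 [ 0.5253 -0.2119  0.0383] [-1.7999e+02  1.0000e-02  4.2370e+01] [ 1.3 -1.1 -2.1] [-0.614 -0.452 -0.231] 0.0156 30.1 j [ -2.  21. -26.  -0. -42. 135.]
```

Emit:
{"method": "send_rows", "body": {
  "plan": [
    [[0.02, 0.03, 0.1, 0, 0, 0], [0.02, 0.03, 0.2, 0, 0, 0], [0.02, 0.03, 0.3, 0, 0, 0], [0.02, 0.03, 0.4, 0, 0, 0], [0.02, 0.03, 0.4, 0, 0, 0]]
  ]
}}

```text
clock: 7.83
tool_pos: [0.5256, -0.2121, 0.0343]
orientation: [-180.0, 0.0, 42.4]
force: [-0.2, -0.2, -1.9]
opening: 0.0154
gripper_force: 30.0
```

```bash
python3 m.py; python3 -c "
import numpy as np
for a in(1,2,3,4,5,6,7,8,16): 
  t=np.radians(a);print(a,round(11.5*(1-np.cos(t)),2),round(-11.5*np.sin(t),2))"
```

```text
7.8333 [ 0.5256 -0.2121  0.0343] [-1.7998e+02  1.0000e-02  4.2360e+01] [-0.2 -0.2 -1.9] [-0.639 -0.132 -0.152] 0.0154 30.0 j [ -2.  22. -26.  -0. -42. 135.]
1 0.0 -0.2
2 0.01 -0.4
3 0.02 -0.6
4 0.03 -0.8
5 0.04 -1.0
6 0.06 -1.2
7 0.09 -1.4
8 0.11 -1.6
16 0.45 -3.17
```

Emit:
{"method": "send_rows", "body": {
  "plan": [
    [[0, -0.2, 0, 0, 0, 1], [0.01, -0.4, 0, 0, 0, 2], [0.02, -0.6, 0, 0, 0, 3], [0.03, -0.8, 0, 0, 0, 4], [0.04, -1, 0, 0, 0, 5], [0.06, -1.2, 0, 0, 0, 6], [0.09, -1.4, 0, 0, 0, 7], [0.11, -1.6, 0, 0, 0, 8]]
  ]
}}

```text
clock: 8.5
tool_pos: [0.5158, -0.1995, 0.0347]
orientation: [180.0, -0.0, 34.3]
force: [0.4, -4.5, -1.7]
opening: 0.016
gripper_force: 30.1
```

```bash
cat >> m.py <<'E'
def tau(o,d=.115):
    p=np.radians(o["orientation"][2]); r=-d*np.array([np.cos(p),np.sin(p)]); F=o["force"]; return o["moment"][2]+r[0]*F[1]-r[1]*F[0]
p=np.radians(o["orientation"][2]); print("tau_nut",tau(o).round(3),"F tool x,y",np.round([F:=np.dot(o["force"][:2],[np.cos(p),np.sin(p)]),np.dot(o["force"][:2],[np.sin(p),-np.cos(p)])],1),"axis at",(o["tool_pos"][:2]+.115*np.array([np.cos(p),np.sin(p)])).round(4))
E
python3 m.py
```

```text
8.5 [ 0.5158 -0.1995  0.0347] [179.99  -0.    34.26] [ 0.4 -4.5 -1.7] [-1.664 -0.295 -0.331] 0.016 30.1 j [ -1.  21. -28.   0. -41. 125.]
tau_nut 0.127 F tool x,y [-2.2  4. ] axis at [ 0.6109 -0.1347]
```

Emit:
{"method": "send_rows", "body": {
  "plan": [
    [[0.01, -0.4, 0, 0, 0, 2], [0.03, -0.8, 0, 0, 0, 4], [0.06, -1.2, 0, 0, 0, 6], [0.11, -1.6, 0, 0, 0, 8], [0.17, -2, 0, 0, 0, 10], [0.25, -2.39, 0, 0, 0, 12], [0.34, -2.78, 0, 0, 0, 14], [0.45, -3.17, 0, 0, 0, 16]]
  ]
}}

```text
clock: 9.17
tool_pos: [0.5022, -0.1706, 0.0348]
orientation: [180.0, -0.1, 18.2]
force: [3.1, -5.1, -2.5]
opening: 0.0157
gripper_force: 30.2
```

```bash
python3 m.py
```

```text
9.1667 [ 0.5022 -0.1706  0.0348] [ 1.7997e+02 -7.0000e-02  1.8210e+01] [ 3.1 -5.1 -2.5] [-1.627 -0.753 -0.335] 0.0157 30.2 j [  2.  19. -31.   0. -40. 106.]
tau_nut 0.336 F tool x,y [1.3 5.8] axis at [ 0.6114 -0.1346]
```

Emit:
{"method": "send_rows", "body": {
  "plan": [
    [[0.01, -0.4, 0, 0, 0, 2], [0.03, -0.8, 0, 0, 0, 4], [0.06, -1.2, 0, 0, 0, 6], [0.11, -1.6, 0, 0, 0, 8], [0.17, -2, 0, 0, 0, 10], [0.25, -2.39, 0, 0, 0, 12], [0.34, -2.78, 0, 0, 0, 14], [0.45, -3.17, 0, 0, 0, 16]]
  ]
}}

```text
clock: 9.83
tool_pos: [0.4972, -0.1391, 0.035]
orientation: [180.0, -0.1, 2.2]
force: [3.6, -5.3, -2.6]
opening: 0.0158
gripper_force: 30.3
```

```bash
python3 m.py
```

```text
9.8333 [ 0.4972 -0.1391  0.035 ] [ 1.7999e+02 -1.4000e-01  2.2200e+00] [ 3.6 -5.3 -2.6] [-2.009 -1.345 -0.38 ] 0.0158 30.3 j [  6.  18. -33.   0. -39.  86.]
tau_nut 0.25 F tool x,y [3.4 5.5] axis at [ 0.6121 -0.1346]
```

Emit:
{"method": "send_rows", "body": {
  "plan": [
    [[0.03, -0.4, 0, 0, 0, 2], [0.06, -0.8, 0, 0, 0, 4], [0.09, -1.2, 0, 0, 0, 6], [0.14, -1.6, 0, 0, 0, 8], [0.2, -2, 0, 0, 0, 10], [0.28, -2.39, 0, 0, 0, 12], [0.37, -2.78, 0, 0, 0, 14], [0.48, -3.17, 0, 0, 0, 16]]
  ]
}}

```text
clock: 10.5
tool_pos: [0.5012, -0.1073, 0.0352]
orientation: [-180.0, -0.2, -13.8]
force: [6.0, -8.0, -2.4]
opening: 0.0157
gripper_force: 30.4
```

```bash
python3 m.py
```

```text
10.5 [ 0.5012 -0.1073  0.0352] [-179.97   -0.19  -13.77] [ 6.  -8.  -2.4] [-2.802 -1.948 -0.529] 0.0157 30.4 j [ 10.  18. -33.   0. -39.  66.]
tau_nut 0.196 F tool x,y [7.7 6.3] axis at [ 0.6129 -0.1347]
```

Emit:
{"method": "send_rows", "body": {
  "plan": [
    [[0.01, -0.4, 0, 0, 0, 2], [0.03, -0.8, 0, 0, 0, 4], [0.06, -1.2, 0, 0, 0, 6], [0.11, -1.6, 0, 0, 0, 8], [0.17, -2, 0, 0, 0, 10], [0.25, -2.39, 0, 0, 0, 12], [0.34, -2.78, 0, 0, 0, 14]]
  ]
}}

```text
clock: 11.08
tool_pos: [0.5118, -0.0815, 0.0355]
orientation: [-179.9, -0.2, -27.8]
force: [7.0, -10.9, -3.0]
opening: 0.0156
gripper_force: 30.4
```

```bash
python3 m.py;  python3 - <<'E'
from h import *
from plant import ctrl
s=ctrl.snapshot("scene"); np.savez("scene3.npz",**s); im,f=up(s,265,165,60,60,8); cv2.imwrite("pics/c5.png",im[:,:,::-1])
E
python3 m.py
```

```text
11.0833 [ 0.5118 -0.0815  0.0355] [-179.91   -0.24  -27.76] [  7.  -10.9  -3. ] [-4.018 -2.609 -0.481] 0.0156 30.4 j [ 13.  18. -33.   0. -39.  49.]
tau_nut 0.25 F tool x,y [11.2  6.4] axis at [ 0.6136 -0.1351]
11.1333 [ 0.5121 -0.0811  0.0355] [-179.91   -0.23  -27.91] [  8.  -10.8  -3.7] [-3.734 -2.603 -0.494] 0.0155 30.4 j [ 13.  18. -33.   0. -39.  49.]
tau_nut 0.173 F tool x,y [12.2  5.8] axis at [ 0.6137 -0.1349]
```

View pics/c5.png

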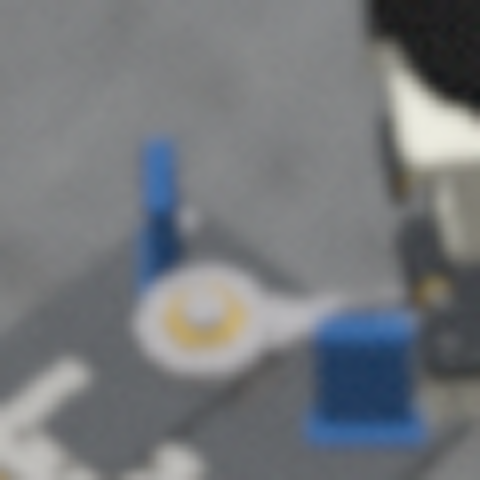

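The ring is still seated around the nut and the shank is close to the right cheek at (320,310). The radial force comes from a small in-hand offset: the nut lies at about (11.5, 0.27) cm in the tool frame. I'll relieve it.

Emit:
{"method": "send_rows", "body": {
  "plan": [
    [[0.08, 0.2, 0, 0, 0, -1], [0.16, 0.4, 0, 0, 0, -2], [0.24, 0.6, 0, 0, 0, -3], [0.25, 0.9, 0, 0, 0, -4], [0.25, 0.9, 0, 0, 0, -4], [0.25, 0.9, 0, 0, 0, -4]]
  ]
}}

```text
clock: 11.63
tool_pos: [0.5072, -0.0902, 0.0346]
orientation: [-180.0, 0.0, -23.7]
force: [1.0, -0.8, -2.1]
opening: 0.0155
gripper_force: 30.0
```

```bash
python3 m.py
```

```text
11.6333 [ 0.5072 -0.0902  0.0346] [-1.7999e+02  1.0000e-02 -2.3670e+01] [ 1.  -0.8 -2.1] [-0.602 -0.165 -0.2  ] 0.0155 30.0 j [ 12.  18. -33.  -0. -39.  55.]
tau_nut -0.167 F tool x,y [1.2 0.3] axis at [ 0.6125 -0.1364]
```

Emit:
{"method": "send_rows", "body": {
  "plan": [
    [[0, 0, -0.5, 0, 0, 0], [0, 0, -1.2, 0, 0, 0], [0, 0, -2, 0, 0, 0], [0, 0, -2.8, 0, 0, 0], [0, 0, -3, 0, 0, 0]]
  ]
}}

```text
clock: 12.05
tool_pos: [0.5107, -0.0903, 0.0671]
orientation: [-179.9, -0.3, -23.6]
force: [9.8, -7.7, -7.0]
opening: 0.0158
gripper_force: 30.0
```

```bash
python3 m.py
```

```text
12.05 [ 0.5107 -0.0903  0.0671] [-179.86   -0.34  -23.59] [ 9.8 -7.7 -7. ] [-2.715 -3.401 -0.34 ] 0.0158 30.0 j [ 12.  15. -31.   0. -43.  55.]
tau_nut 0.027 F tool x,y [12.1  3.2] axis at [ 0.6161 -0.1363]
```

Emit:
{"method": "send_rows", "body": {
  "plan": [
    [[0.04, 1.2, 0, 0, 0, -6], [0.2, 2.4, 0, 0, 0, -12], [0.48, 3.57, 0, 0, 0, -18], [0.88, 4.7, 0, 0, 0, -24], [1.41, 5.79, 0, 0, 0, -30], [2.04, 6.81, 0, 0, 0, -36], [2.77, 7.76, 0, 0, 0, -42], [3.6, 8.64, 0, 0, 0, -48]]
  ]
}}

```text
clock: 12.72
tool_pos: [0.5094, -0.1832, 0.0661]
orientation: [179.9, -0.4, 24.7]
force: [10.6, 7.2, -6.4]
opening: 0.0155
gripper_force: 29.9
```

Emit:
{"method": "send_rows", "body": {
  "plan": [
    [[0.04, 1.2, 0, 0, 0, -6], [0.2, 2.4, 0, 0, 0, -12], [0.2, 2.4, 0, 0, 0, -12], [0.2, 2.4, 0, 0, 0, -12], [0.2, 2.4, 0, 0, 0, -12]]
  ]
}}

```text
clock: 13.13
tool_pos: [0.5208, -0.2033, 0.0656]
orientation: [179.9, -0.3, 36.4]
force: [8.1, 8.0, -5.3]
opening: 0.0156
gripper_force: 30.0
```

```bash
python3 m.py;python3 -c "
import numpy as np
p=np.radians(36.3);u=np.array([np.cos(p),np.sin(p)]);v=np.array([-u[1],u[0]]);q=np.radians(-23.67);u0=np.array([np.cos(q),np.sin(q)]);v0=np.array([-u0[1],u0[0]])
N=np.array([.5072,-.0902])+.115*u0-.0027*v0;print(N,N-.115*u+.0027*v)"
```

```text
13.1333 [ 0.5208 -0.2033  0.0656] [179.86  -0.32  36.41] [ 8.1  8.  -5.3] [ 2.881 -2.94   0.152] 0.0156 30.0 j [ -1.  19. -26.  -0. -45. 128.]
tau_nut -0.037 F tool x,y [11.3 -1.6] axis at [ 0.6134 -0.1351]
[ 0.61144142 -0.13884171] [ 0.51716123 -0.20474722]
```

```bash
python3 - <<'E'
from h import *
from plant import ctrl
s=ctrl.snapshot("scene"); np.savez("scene4.npz",**s); im,f=up(s,255,155,80,70,8); cv2.imwrite("pics/c6.png",im[:,:,::-1])
E
python3 m.py
```

```text
13.1833 [ 0.5209 -0.2033  0.0657] [179.85  -0.32  36.43] [ 8.   8.6 -5. ] [ 2.782 -2.861  0.1  ] 0.0156 30.0 j [ -1.  19. -26.  -0. -45. 128.]
tau_nut -0.146 F tool x,y [11.5 -2.1] axis at [ 0.6134 -0.135 ]
```

View pics/c6.png

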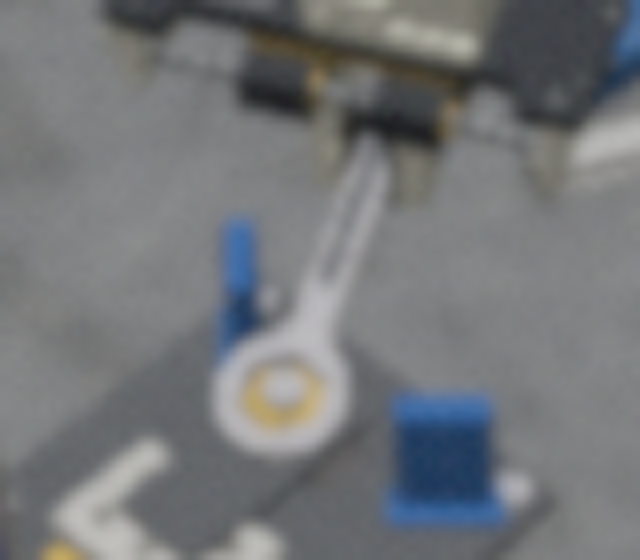

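The ring is still down on the nut (crop 283,390): it jammed, and the spanner pivoted in the grip as I lifted. I'll lower to re-level it, then lift slowly with small wiggles.

Emit:
{"method": "send_rows", "body": {
  "plan": [
    [[0, 0, 0.5, 0, 0, 0], [0, 0, 1, 0, 0, 0], [0, 0, 1.5, 0, 0, 0], [0, 0, 2, 0, 0, 0], [0, 0, 2.5, 0, 0, 0], [0, 0, 3, 0, 0, 0], [0, 0, 3.1, 0, 0, 0], [0, 0, 3.1, 0, 0, 0]]
  ]
}}

```text
clock: 13.85
tool_pos: [0.5172, -0.2051, 0.0332]
orientation: [-180.0, 0.0, 36.4]
force: [2.1, 1.2, 0.2]
opening: 0.0154
gripper_force: 30.0
```

```bash
python3 m.py
```

```text
13.85 [ 0.5172 -0.2051  0.0332] [-1.7998e+02  3.0000e-02  3.6360e+01] [2.1 1.2 0.2] [ 0.358 -0.721 -0.056] 0.0154 30.0 j [ -1.  21. -28.   0. -41. 128.]
tau_nut -0.024 F tool x,y [2.4 0.3] axis at [ 0.6099 -0.1369]
```

Emit:
{"method": "send_rows", "body": {
  "plan": [
    [[0.06, -0.4, -0.1, 0, 0, 2], [0.08, -0.8, -0.1, 0, 0, 4], [0.13, -1.2, -0.1, 0, 0, 6], [0.18, -1.6, -0.1, 0, 0, 8], [0.26, -2, -0.1, 0, 0, 10], [0.34, -2.38, -0.1, 0, 0, 12], [0.44, -2.77, -0.1, 0, 0, 14], [0.55, -3.16, -0.1, 0, 0, 16]]
  ]
}}

```text
clock: 14.52
tool_pos: [0.5023, -0.1766, 0.0345]
orientation: [180.0, 0.1, 20.3]
force: [1.0, -1.7, -1.6]
opening: 0.0156
gripper_force: 30.0
```

```bash
python3 m.py
```

```text
14.5167 [ 0.5023 -0.1766  0.0345] [1.800e+02 7.000e-02 2.025e+01] [ 1.  -1.7 -1.6] [-0.821 -0.431 -0.043] 0.0156 30.0 j [  2.  19. -31.   0. -40. 108.]
tau_nut 0.179 F tool x,y [0.4 1.9] axis at [ 0.6102 -0.1368]
```

Emit:
{"method": "send_rows", "body": {
  "plan": [
    [[0.02, -0.4, 0, 0, 0, 2], [0.05, -0.8, 0, 0, 0, 4], [0.09, -1.2, 0, 0, 0, 6], [0.15, -1.6, 0, 0, 0, 8], [0.22, -2, 0, 0, 0, 10], [0.22, -2, 0, 0, 0, 10], [0.22, -2, 0, 0, 0, 10]]
  ]
}}

```text
clock: 15.1
tool_pos: [0.4971, -0.157, 0.0344]
orientation: [-180.0, 0.1, 10.4]
force: [-0.5, -1.7, -1.5]
opening: 0.0151
gripper_force: 30.0
```

```bash
python3 m.py
```

```text
15.1 [ 0.4971 -0.157   0.0344] [-1.7999e+02  1.1000e-01  1.0420e+01] [-0.5 -1.7 -1.5] [-0.702  0.323 -0.16 ] 0.0151 30.0 j [  4.  18. -32.   0. -40.  96.]
tau_nut 0.017 F tool x,y [-0.8  1.5] axis at [ 0.6102 -0.1363]
```

Emit:
{"method": "send_rows", "body": {
  "plan": [
    [[0.02, -0.4, 0, 0, 0, 2], [0.02, -0.4, 0, 0, 0, 2], [0.02, -0.4, 0, 0, 0, 2]]
  ]
}}

```text
clock: 15.35
tool_pos: [0.4966, -0.1531, 0.0343]
orientation: [-180.0, 0.1, 8.4]
force: [-2.6, -2.7, -1.7]
opening: 0.0155
gripper_force: 30.0
```

```bash
python3 m.py|tail -1
```

```text
tau_nut 0.083 F tool x,y [-3.   2.3] axis at [ 0.6104 -0.1363]
```

Emit:
{"method": "send_rows", "body": {
  "plan": [
    [[0.02, -0.4, 0, 0, 0, 2], [0.02, -0.4, 0, 0, 0, 2], [0.02, -0.4, 0, 0, 0, 2]]
  ]
}}

```text
clock: 15.6
tool_pos: [0.4961, -0.1491, 0.0342]
orientation: [-180.0, 0.1, 6.4]
force: [-4.7, -3.3, -1.1]
opening: 0.0153
gripper_force: 30.0
```

```bash
python3 m.py|tail -1
```

```text
tau_nut 0.171 F tool x,y [-5.   2.7] axis at [ 0.6104 -0.1362]
```

Emit:
{"method": "send_rows", "body": {
  "plan": [
    [[0.02, -0.4, 0, 0, 0, 2], [0.02, -0.4, 0, 0, 0, 2], [0.02, -0.4, 0, 0, 0, 2]]
  ]
}}

```text
clock: 15.85
tool_pos: [0.4958, -0.1451, 0.0342]
orientation: [-180.0, 0.1, 4.5]
force: [-4.5, -3.2, -1.4]
opening: 0.0155
gripper_force: 30.1
```

```bash
python3 m.py
```

```text
15.85 [ 0.4958 -0.1451  0.0342] [-1.7999e+02  1.2000e-01  4.4600e+00] [-4.5 -3.2 -1.4] [-1.063  1.592 -0.159] 0.0155 30.1 j [  5.  18. -33.  -0. -39.  89.]
tau_nut 0.167 F tool x,y [-4.7  2.8] axis at [ 0.6105 -0.1361]
```

Emit:
{"method": "send_rows", "body": {
  "plan": [
    [[-0.06, -0.4, 0, 0, 0, 2], [-0.06, -0.4, 0, 0, 0, 2], [-0.06, -0.4, 0, 0, 0, 2]]
  ]
}}

```text
clock: 16.1
tool_pos: [0.4957, -0.141, 0.0344]
orientation: [-180.0, 0.1, 2.5]
force: [-3.4, -2.5, -1.5]
opening: 0.0157
gripper_force: 30.1
```

```bash
python3 m.py|tail -1
```

```text
tau_nut 0.081 F tool x,y [-3.6  2.3] axis at [ 0.6105 -0.136 ]
```

Emit:
{"method": "send_rows", "body": {
  "plan": [
    [[0, -0.4, 0, 0, 0, 2], [0, -0.4, 0, 0, 0, 2], [0, -0.4, 0, 0, 0, 2]]
  ]
}}

```text
clock: 16.35
tool_pos: [0.4956, -0.137, 0.0344]
orientation: [-180.0, 0.0, 0.5]
force: [-4.6, -2.8, -2.0]
opening: 0.0153
gripper_force: 30.1
```

```bash
python3 m.py|tail -1
```

```text
tau_nut 0.13 F tool x,y [-4.6  2.7] axis at [ 0.6106 -0.136 ]
```

Emit:
{"method": "send_rows", "body": {
  "plan": [
    [[0, -0.4, 0, 0, 0, 2], [0, -0.4, 0, 0, 0, 2], [0, -0.4, 0, 0, 0, 2]]
  ]
}}

```text
clock: 16.6
tool_pos: [0.4957, -0.133, 0.0345]
orientation: [-180.0, 0.0, -1.5]
force: [-4.0, -2.7, -1.8]
opening: 0.0155
gripper_force: 30.1
```

```bash
python3 m.py
```

```text
16.6 [ 0.4957 -0.133   0.0345] [-1.80e+02  3.00e-02 -1.51e+00] [-4.  -2.7 -1.8] [-0.936  1.43  -0.247] 0.0155 30.1 j [  7.  18. -33.  -0. -39.  82.]
tau_nut 0.078 F tool x,y [-3.9  2.8] axis at [ 0.6107 -0.136 ]
```

Emit:
{"method": "send_rows", "body": {
  "plan": [
    [[-0.03, -0.4, 0, 0, 0, 2], [-0.03, -0.4, 0, 0, 0, 2], [-0.03, -0.4, 0, 0, 0, 2]]
  ]
}}

```text
clock: 16.85
tool_pos: [0.4959, -0.1289, 0.0346]
orientation: [-180.0, -0.0, -3.5]
force: [-3.2, -2.7, -2.4]
opening: 0.0153
gripper_force: 30.1
```

```bash
python3 m.py|tail -1
```

```text
tau_nut 0.085 F tool x,y [-3.   2.9] axis at [ 0.6107 -0.1359]
```

Emit:
{"method": "send_rows", "body": {
  "plan": [
    [[0, -0.4, 0, 0, 0, 2], [0, -0.4, 0, 0, 0, 2], [0, -0.4, 0, 0, 0, 2]]
  ]
}}

```text
clock: 17.1
tool_pos: [0.4963, -0.1249, 0.0346]
orientation: [-180.0, -0.0, -5.5]
force: [-2.5, -2.4, -2.3]
opening: 0.0155
gripper_force: 30.1
```

```bash
python3 m.py|tail -1
```

```text
tau_nut 0.065 F tool x,y [-2.3  2.6] axis at [ 0.6107 -0.1359]
```

Emit:
{"method": "send_rows", "body": {
  "plan": [
    [[0, -0.4, 0, 0, 0, 2], [0, -0.4, 0, 0, 0, 2], [0, -0.4, 0, 0, 0, 2]]
  ]
}}

```text
clock: 17.35
tool_pos: [0.4968, -0.1209, 0.0346]
orientation: [-180.0, -0.0, -7.5]
force: [-1.7, -2.7, -1.9]
opening: 0.0155
gripper_force: 30.1
```

```bash
python3 m.py
```

```text
17.35 [ 0.4968 -0.1209  0.0346] [-1.7999e+02 -3.0000e-02 -7.5100e+00] [-1.7 -2.7 -1.9] [-1.017  0.553 -0.208] 0.0155 30.1 j [  8.  18. -33.   0. -39.  74.]
tau_nut 0.13 F tool x,y [-1.3  2.9] axis at [ 0.6108 -0.136 ]
```

Emit:
{"method": "send_rows", "body": {
  "plan": [
    [[0.02, -0.4, 0, 0, 0, 2], [0.02, -0.4, 0, 0, 0, 2], [0.02, -0.4, 0, 0, 0, 2]]
  ]
}}

```text
clock: 17.6
tool_pos: [0.4974, -0.117, 0.0346]
orientation: [-180.0, -0.0, -9.5]
force: [-1.3, -2.2, -1.5]
opening: 0.0154
gripper_force: 30.1
```

```bash
python3 m.py|tail -1
```

```text
tau_nut 0.02 F tool x,y [-0.9  2.4] axis at [ 0.6108 -0.136 ]
```

Emit:
{"method": "send_rows", "body": {
  "plan": [
    [[0.02, -0.4, 0, 0, 0, 2], [0.02, -0.4, 0, 0, 0, 2], [0.02, -0.4, 0, 0, 0, 2]]
  ]
}}

```text
clock: 17.85
tool_pos: [0.4982, -0.1131, 0.0346]
orientation: [-180.0, -0.0, -11.5]
force: [-1.4, -2.8, -1.9]
opening: 0.0155
gripper_force: 30.1
```

```bash
python3 m.py|tail -1
```

```text
tau_nut 0.099 F tool x,y [-0.8  3. ] axis at [ 0.6109 -0.136 ]
```

Emit:
{"method": "send_rows", "body": {
  "plan": [
    [[0.02, -0.4, 0, 0, 0, 2], [0.02, -0.4, 0, 0, 0, 2], [0.02, -0.4, 0, 0, 0, 2]]
  ]
}}

```text
clock: 18.1
tool_pos: [0.4991, -0.1092, 0.0346]
orientation: [-180.0, -0.0, -13.5]
force: [-1.1, -3.2, -1.3]
opening: 0.0157
gripper_force: 30.1
```

```bash
python3 m.py
```

```text
18.1 [ 0.4991 -0.1092  0.0346] [-1.7999e+02 -1.0000e-02 -1.3520e+01] [-1.1 -3.2 -1.3] [-0.948  0.434 -0.25 ] 0.0157 30.1 j [ 10.  18. -33.  -0. -39.  67.]
tau_nut 0.138 F tool x,y [-0.3  3.4] axis at [ 0.6109 -0.1361]
```

Emit:
{"method": "send_rows", "body": {
  "plan": [
    [[0.02, -0.4, 0, 0, 0, 2], [0.02, -0.4, 0, 0, 0, 2], [0.02, -0.4, 0, 0, 0, 2]]
  ]
}}

```text
clock: 18.35
tool_pos: [0.5002, -0.1054, 0.0346]
orientation: [-180.0, -0.0, -15.5]
force: [-2.0, -2.9, -2.0]
opening: 0.0157
gripper_force: 30.1
```

```bash
python3 m.py|tail -1
```

```text
tau_nut 0.172 F tool x,y [-1.1  3.3] axis at [ 0.611  -0.1361]
```

Emit:
{"method": "send_rows", "body": {
  "plan": [
    [[0.02, -0.4, 0, 0, 0, 2], [0.02, -0.4, 0, 0, 0, 2], [0.02, -0.4, 0, 0, 0, 2]]
  ]
}}

```text
clock: 18.6
tool_pos: [0.5013, -0.1016, 0.0346]
orientation: [-180.0, 0.0, -17.5]
force: [-2.2, -2.0, -1.0]
opening: 0.0154
gripper_force: 30.1
```

```bash
python3 m.py|tail -1
```

```text
tau_nut 0.144 F tool x,y [-1.5  2.5] axis at [ 0.611  -0.1362]
```

Emit:
{"method": "send_rows", "body": {
  "plan": [
    [[0.02, -0.4, 0, 0, 0, 2], [0.02, -0.4, 0, 0, 0, 2], [0.02, -0.4, 0, 0, 0, 2]]
  ]
}}

```text
clock: 18.85
tool_pos: [0.5027, -0.0978, 0.0345]
orientation: [180.0, 0.0, -19.5]
force: [-2.6, -1.4, -1.4]
opening: 0.0153
gripper_force: 30.1
```

```bash
python3 m.py
```

```text
18.85 [ 0.5027 -0.0978  0.0345] [ 1.800e+02  1.000e-02 -1.952e+01] [-2.6 -1.4 -1.4] [-0.725  0.68  -0.201] 0.0153 30.1 j [ 11.  18. -33.  -0. -39.  60.]
tau_nut 0.048 F tool x,y [-2.   2.2] axis at [ 0.6111 -0.1362]
```

Emit:
{"method": "send_rows", "body": {
  "plan": [
    [[0.02, -0.4, 0, 0, 0, 2], [0.02, -0.4, 0, 0, 0, 2], [0.02, -0.4, 0, 0, 0, 2]]
  ]
}}

```text
clock: 19.1
tool_pos: [0.5041, -0.0941, 0.0345]
orientation: [180.0, 0.0, -21.5]
force: [-1.7, -2.0, -2.5]
opening: 0.0154
gripper_force: 30.1
```

```bash
python3 m.py
```

```text
19.1 [ 0.5041 -0.0941  0.0345] [ 1.7999e+02  2.0000e-02 -2.1520e+01] [-1.7 -2.  -2.5] [-0.706  0.84  -0.252] 0.0154 30.1 j [ 11.  18. -33.  -0. -39.  57.]
tau_nut 0.03 F tool x,y [-0.8  2.5] axis at [ 0.6111 -0.1363]
```

Emit:
{"method": "send_rows", "body": {
  "plan": [
    [[0.02, -0.4, 0, 0, 0, 2], [0.04, -0.8, 0, 0, 0, 4], [0.07, -1.2, 0, 0, 0, 6], [0.07, -1.2, 0, 0, 0, 6], [0.07, -1.2, 0, 0, 0, 6]]
  ]
}}

```text
clock: 19.52
tool_pos: [0.5093, -0.0832, 0.0345]
orientation: [-180.0, 0.0, -27.5]
force: [-1.9, -0.5, -1.2]
opening: 0.0157
gripper_force: 30.1
```

```bash
python3 m.py
```

```text
19.5167 [ 0.5093 -0.0832  0.0345] [-1.800e+02  1.000e-02 -2.751e+01] [-1.9 -0.5 -1.2] [-0.527  0.828 -0.205] 0.0157 30.1 j [ 13.  18. -33.  -0. -39.  50.]
tau_nut -0.049 F tool x,y [-1.4  1.4] axis at [ 0.6113 -0.1363]
```

Emit:
{"method": "send_rows", "body": {
  "plan": [
    [[-0.02, 0.2, 0, 0, 0, -1], [-0.02, 0.4, 0, 0, 0, -2], [-0.02, 0.6, 0, 0, 0, -3], [-0.02, 0.6, 0, 0, 0, -3], [-0.02, 0.6, 0, 0, 0, -3]]
  ]
}}

```text
clock: 19.93
tool_pos: [0.5067, -0.0885, 0.0347]
orientation: [-180.0, -0.0, -24.6]
force: [-1.2, -0.3, -2.2]
opening: 0.0154
gripper_force: 30.0
```

```bash
python3 m.py
```

```text
19.9333 [ 0.5067 -0.0885  0.0347] [-1.7998e+02 -3.0000e-02 -2.4620e+01] [-1.2 -0.3 -2.2] [-0.476  0.229 -0.144] 0.0154 30.0 j [ 12.  18. -33.   0. -39.  53.]
tau_nut -0.051 F tool x,y [-1.   0.8] axis at [ 0.6113 -0.1364]
```

Unloaded. I'll lift slowly and watch the force.

Emit:
{"method": "send_rows", "body": {
  "plan": [
    [[-0.02, 0, -0.1, 0, 0, 0], [-0.02, 0, -0.2, 0, 0, 0], [-0.02, 0, -0.3, 0, 0, 0], [-0.02, 0, -0.4, 0, 0, 0], [-0.02, 0, -0.4, 0, 0, 0]]
  ]
}}

```text
clock: 20.35
tool_pos: [0.5065, -0.0883, 0.0387]
orientation: [-180.0, -0.0, -24.6]
force: [1.0, -2.5, -3.9]
opening: 0.0156
gripper_force: 30.0
```

```bash
python3 m.py
```

```text
20.35 [ 0.5065 -0.0883  0.0387] [-1.7999e+02 -2.0000e-02 -2.4630e+01] [ 1.  -2.5 -3.9] [-0.726 -0.183 -0.219] 0.0156 30.0 j [ 12.  17. -33.   0. -40.  53.]
tau_nut -0.002 F tool x,y [2.  1.9] axis at [ 0.6111 -0.1362]
```

Emit:
{"method": "send_rows", "body": {
  "plan": [
    [[0.03, 0.2, -0.05, 0, 0, -1], [0.03, 0.3, -0.1, 0, 0, -1.5], [0.03, 0.1, -0.15, 0, 0, -0.5], [0.03, 0.3, -0.2, 0, 0, -1.5], [0.03, 0.1, -0.25, 0, 0, -0.5], [0.03, 0.3, -0.3, 0, 0, -1.5], [0.03, 0.2, -0.3, 0, 0, -1], [0.03, 0.2, -0.3, 0, 0, -1]]
  ]
}}

```text
clock: 21.02
tool_pos: [0.5057, -0.0902, 0.0416]
orientation: [180.0, 0.0, -23.7]
force: [0.3, -1.1, -3.3]
opening: 0.0154
gripper_force: 30.0
```

```bash
python3 m.py
python3 - <<'E'
from h import *
from plant import ctrl
s=ctrl.snapshot("scene"); np.savez("scene5.npz",**s); im,f=up(s,265,165,60,60,8); cv2.imwrite("pics/c7.png",im[:,:,::-1])
E
```

```text
21.0167 [ 0.5057 -0.0902  0.0416] [ 1.800e+02  1.000e-02 -2.367e+01] [ 0.3 -1.1 -3.3] [-0.385  0.161 -0.126] 0.0154 30.0 j [ 12.  17. -33.  -0. -40.  55.]
tau_nut -0.027 F tool x,y [0.7 0.9] axis at [ 0.611  -0.1364]
```

View pics/c7.png

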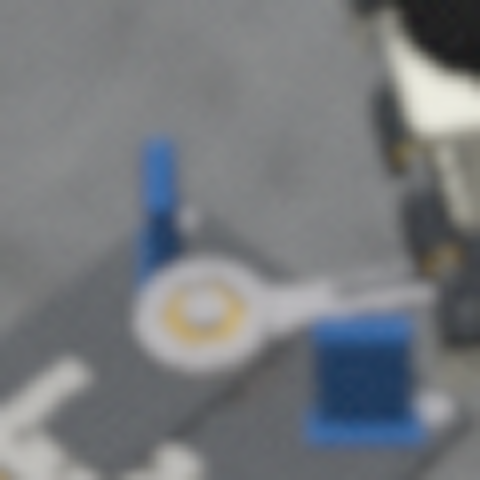

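The ring has risen less than the hand (it droops slightly). I'll pitch the ring end up while lifting.

Emit:
{"method": "send_rows", "body": {
  "plan": [
    [[0, 0, 0, 0, 0.7, 0], [0, 0.1, 0, 0, 1.4, -0.5], [0, -0.1, -0.05, 0, 2, 0.5], [0, 0.1, -0.1, 0, 2.5, -0.5], [0, -0.1, -0.15, 0, 2.5, 0.5], [0, 0, -0.2, 0, 2.5, 0], [0, 0, -0.2, 0, 2.5, 0]]
  ]
}}

```text
clock: 21.65
tool_pos: [0.5055, -0.0902, 0.0437]
orientation: [-180.0, -2.5, -23.5]
force: [0.2, 0.3, -2.7]
opening: 0.0153
gripper_force: 30.0
```

```bash
python3 m.py
```

```text
21.65 [ 0.5055 -0.0902  0.0437] [-179.99   -2.5   -23.55] [ 0.2  0.3 -2.7] [-0.011  0.193 -0.039] 0.0153 30.0 j [ 13.  16. -36.   2. -37.  52.]
tau_nut -0.086 F tool x,y [ 0.1 -0.4] axis at [ 0.6109 -0.1361]
```

Emit:
{"method": "send_rows", "body": {
  "plan": [
    [[0, 0, -0.2, 0, 0, 0], [0, 0, -0.4, 0, 0, 0], [0, 0, -0.7, 0, 0, 0], [0, 0, -1.1, 0, 0, 0], [0, 0, -1.5, 0, 0, 0], [0, 0, -1.8, 0, 0, 0], [0, 0, -2, 0, 0, 0], [0, 0, -2, 0, 0, 0]]
  ]
}}

```text
clock: 22.32
tool_pos: [0.5053, -0.0898, 0.0642]
orientation: [-180.0, -2.5, -23.6]
force: [0.2, 0.1, -3.3]
opening: 0.0158
gripper_force: 30.0
```

```bash
python3 m.py
python3 - <<'E'
from h import *
from plant import ctrl
s=ctrl.snapshot("scene"); np.savez("scene6.npz",**s); im,f=up(s,265,165,60,60,8); cv2.imwrite("pics/c8.png",im[:,:,::-1])
E
```

```text
22.3167 [ 0.5053 -0.0898  0.0642] [-179.97   -2.55  -23.63] [ 0.2  0.1 -3.3] [ 0.174  0.291 -0.012] 0.0158 30.0 j [ 13.  14. -34.   2. -40.  52.]
tau_nut -0.028 F tool x,y [ 0.2 -0.1] axis at [ 0.6106 -0.1359]
```

View pics/c8.png

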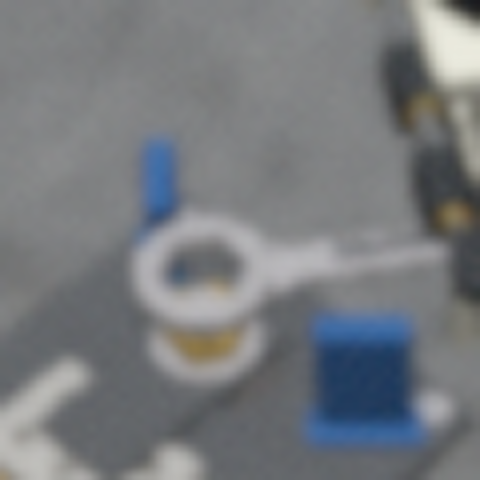

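The spanner is clear of the nut (ring at crop 204,272, nut below at 205,345), roughly level with the hand pitched 2.5°. Next I'll swing back 60°.

```bash
sed -i 's/def rel(o,x,y,z,yaw):/def rel(o,x,y,z,yaw,pitch=0):/; s/\[180,0,yaw\]/[180,pitch,yaw]/' h.py
cat > arc.py <<'E'
import sys; from h import *; from plant import ctrl
o=ctrl.get_obs(); N=np.array([.6108,-.1366]); y0=o["orientation"][2]; y1,z,pit,d=map(float,sys.argv[1:5]); n=int(sys.argv[5])
P=lambda y:(lambda u:N-d*u+.001*np.array([-u[1],u[0]]))(np.array([np.cos(np.radians(y)),np.sin(np.radians(y))]))
off=o["tool_pos"][:2]-P(y0); print("off mm",(off*1e3).round(1))
for k in range(1,n+1):
    y=y0+(y1-y0)*k/n; p=P(y); print(rel(o,*p,o["tool_pos"][2]+(z-o["tool_pos"][2])*k/n,y,pit).tolist())
E
python3 arc.py 36.4 .0642 -2.5 .1142 10
```

```text
off mm [-1.5  0.1]
[0.19, 1.14, 0.0, 0.24, -0.03, -6.0]
[0.37, 2.32, 0.01, 0.5, -0.03, -12.0]
[0.67, 3.48, 0.02, 0.77, -0.03, -17.99]
[1.09, 4.6, 0.03, 1.03, -0.03, -23.99]
[1.62, 5.67, 0.05, 1.3, -0.03, -29.99]
[2.26, 6.68, 0.08, 1.56, -0.03, -35.99]
[3.01, 7.62, 0.11, 1.82, -0.04, -41.99]
[3.85, 8.47, 0.14, 2.09, -0.04, -47.98]
[4.77, 9.23, 0.18, 2.35, -0.04, -53.98]
[5.77, 9.89, 0.22, 2.61, -0.04, -59.98]
```

Emit:
{"method": "send_rows", "body": {
  "plan": [
    [[0.19, 1.14, 0, 0.25, 0, -6], [0.37, 2.32, 0, 0.5, 0, -12], [0.67, 3.48, 0, 0.75, 0, -18], [1.09, 4.6, 0, 1, 0, -24], [1.62, 5.67, 0, 1.3, 0, -30], [2.26, 6.68, 0.1, 1.6, 0, -36], [3, 7.62, 0.1, 1.8, 0, -42], [3.85, 8.47, 0.1, 2.1, 0, -48]]
  ]
}}

```text
clock: 23.03
tool_pos: [0.5057, -0.1835, 0.0639]
orientation: [-180.0, -2.5, 24.7]
force: [-0.2, 0.2, -2.8]
opening: 0.0153
gripper_force: 30.0
```

```bash
python3 m.py; python3 arc.py 36.4 .0642 -2.5 .1142 2
```

```text
23.0333 [ 0.5057 -0.1835  0.0639] [-179.98   -2.46   24.7 ] [-0.2  0.2 -2.8] [-0.109  0.239  0.006] 0.0153 30.0 j [  0.  16. -29.  -2. -42. 116.]
tau_nut -0.024 F tool x,y [-0.1 -0.3] axis at [ 0.6102 -0.1355]
off mm [-0.9 -0.1]
[0.14, 1.19, -0.01, 0.23, 0.04, -5.84]
[0.3, 2.34, -0.02, 0.48, 0.04, -11.69]
```

Emit:
{"method": "send_rows", "body": {
  "plan": [
    [[0.14, 1.2, 0, 0.25, 0, -5.8], [0.3, 2.34, 0, 0.5, 0, -11.7], [0.3, 2.34, 0, 0.5, 0, -11.7], [0.3, 2.34, 0, 0.5, 0, -11.7], [0.3, 2.34, 0, 0.5, 0, -11.7]]
  ]
}}

```text
clock: 23.45
tool_pos: [0.518, -0.2028, 0.0639]
orientation: [-180.0, -2.5, 35.9]
force: [-1.0, 0.1, -3.3]
opening: 0.0154
gripper_force: 30.0
```

```bash
python3 m.py; python3 arc.py 36.4 .0642 -2.5 .1142 1;python3 - <<'E'
from h import *
from plant import ctrl
# compare ring outline with seated picture (scene2) and nut in scene view, numbers only
for n in ("scene2.npz","scene3.npz",None):
    s=dict(np.load(n)) if n else ctrl.snapshot("scene")
    if n is None: np.savez("scene7.npz",**s)
    im,f=up(s,276,180,30,40); g=cv2.cvtColor(im,cv2.COLOR_RGB2GRAY)
    m=(g>135).astype(np.uint8); c=contour(m,8); c=c.reshape(-1,2); k=cv2.boundingRect(c); print(n,f([k[0],k[1]]),f([k[0]+k[2],k[1]+k[3]]))
E
```

```text
23.45 [ 0.518  -0.2028  0.0639] [-179.96   -2.46   35.95] [-1.   0.1 -3.3] [-0.243  0.246  0.057] 0.0154 30.0 j [ -2.  18. -26.  -2. -44. 130.]
tau_nut -0.017 F tool x,y [-0.8 -0.6] axis at [ 0.6111 -0.1353]
off mm [0.2 0. ]
[-0.02, 0.08, -0.03, -0.02, 0.04, -0.45]
scene2.npz [[281.0625 179.5625]] [[300.9375 210.4375]]
scene3.npz [[281.1875 197.4375]] [[305.5625 211.4375]]
None [[280.4375 179.5625]] [[302.9375 205.5625]]
```

Emit:
{"method": "send_rows", "body": {
  "plan": [
    [[-0.02, 0.08, 0.4, 0, 0, -0.4], [-0.05, 0.08, 0.8, 0, 0, -0.4], [-0.07, 0.08, 1.2, 0, 0, -0.4], [-0.08, 0.08, 1.4, 0, 0, -0.4], [-0.09, 0.08, 1.6, 0, 0, -0.4], [-0.09, 0.08, 1.7, 0, 0, -0.4], [-0.09, 0.08, 1.7, 0, 0, -0.4]]
  ]
}}

```text
clock: 24.08
tool_pos: [0.5188, -0.2037, 0.047]
orientation: [180.0, -2.5, 36.5]
force: [-0.6, -0.3, -3.6]
opening: 0.0154
gripper_force: 30.0
```

```bash
python3 m.py; python3 arc.py 36.4 .0472 -2.5 .1142 1
```

```text
24.0833 [ 0.5188 -0.2037  0.047 ] [179.99  -2.48  36.51] [-0.6 -0.3 -3.6] [-0.265  0.177 -0.033] 0.0154 30.0 j [ -2.  19. -27.  -2. -42. 131.]
tau_nut -0.048 F tool x,y [-0.7 -0.1] axis at [ 0.6112 -0.1353]
off mm [0.4 0.1]
[-0.03, -0.04, -0.02, 0.0, 0.02, 0.11]
```

Emit:
{"method": "send_rows", "body": {
  "plan": [
    [[0, 0, 0.1, 0, 0, 0], [-0.01, 0, 0.2, 0, 0, 0], [-0.01, 0, 0.3, 0, 0, 0], [-0.02, 0, 0.4, 0, 0, 0], [-0.02, 0, 0.4, 0, 0, 0]]
  ]
}}

```text
clock: 24.5
tool_pos: [0.519, -0.2038, 0.0433]
orientation: [180.0, -2.5, 36.5]
force: [-0.5, -0.5, -2.2]
opening: 0.0155
gripper_force: 30.0
```

```bash
python3 m.py
```

```text
24.5 [ 0.519  -0.2038  0.0433] [179.97  -2.5   36.51] [-0.5 -0.5 -2.2] [-0.41   0.238 -0.076] 0.0155 30.0 j [ -2.  20. -27.  -2. -41. 131.]
tau_nut -0.058 F tool x,y [-0.7  0.2] axis at [ 0.6114 -0.1354]
```

Emit:
{"method": "send_rows", "body": {
  "plan": [
    [[-0.03, 0, 0.1, 0, 0, 0], [-0.04, 0, 0.2, 0, 0, 0], [-0.04, 0, 0.3, 0, 0, 0], [-0.05, 0, 0.4, 0, 0, 0], [-0.05, 0, 0.4, 0, 0, 0]]
  ]
}}

```text
clock: 24.92
tool_pos: [0.5183, -0.204, 0.0389]
orientation: [-180.0, -2.5, 36.5]
force: [-1.2, -2.3, -2.1]
opening: 0.0159
gripper_force: 30.0
```

```bash
python3 m.py
```

```text
24.9167 [ 0.5183 -0.204   0.0389] [-180.     -2.47   36.5 ] [-1.2 -2.3 -2.1] [-0.858  0.531 -0.123] 0.0159 30.0 j [ -2.  20. -27.  -2. -41. 131.]
tau_nut 0.0 F tool x,y [-2.3  1.1] axis at [ 0.6107 -0.1356]
```

Emit:
{"method": "send_rows", "body": {
  "plan": [
    [[-0.05, 0, 0.1, 0, 0, 0], [-0.06, 0, 0.2, 0, 0, 0], [-0.06, 0, 0.2, 0, 0, 0]]
  ]
}}

```text
clock: 25.17
tool_pos: [0.5182, -0.2042, 0.037]
orientation: [180.0, -2.5, 36.5]
force: [-1.6, 0.1, -3.0]
opening: 0.0157
gripper_force: 30.0
```

```bash
python3 m.py; python3 arc.py 20 .0369 -2.5 .1142 8
```

```text
25.1667 [ 0.5182 -0.2042  0.037 ] [179.99  -2.49  36.52] [-1.6  0.1 -3. ] [-0.557  0.31  -0.024] 0.0157 30.0 j [ -3.  20. -28.  -2. -40. 131.]
tau_nut -0.14 F tool x,y [-1.3 -1. ] axis at [ 0.6106 -0.1357]
off mm [-0.2 -0.4]
[0.05, -0.43, 0.0, -0.08, 0.01, 2.06]
[0.08, -0.84, 0.01, -0.17, 0.01, 4.13]
[0.12, -1.25, 0.01, -0.26, 0.01, 6.19]
[0.18, -1.66, 0.01, -0.35, 0.01, 8.25]
[0.25, -2.06, 0.02, -0.44, 0.01, 10.31]
[0.33, -2.47, 0.02, -0.53, 0.01, 12.38]
[0.43, -2.87, 0.03, -0.62, 0.01, 14.44]
[0.54, -3.26, 0.03, -0.71, 0.01, 16.5]
```

Emit:
{"method": "send_rows", "body": {
  "plan": [
    [[0.03, -0.4, 0, -0.1, 0, 2], [0.06, -0.8, 0, -0.2, 0, 4], [0.1, -1.2, 0, -0.3, 0, 6], [0.16, -1.6, 0, -0.4, 0, 8], [0.23, -2, 0, -0.45, 0, 10], [0.31, -2.4, 0, -0.5, 0, 12], [0.41, -2.8, 0, -0.6, 0, 14], [0.52, -3.2, 0, -0.7, 0, 16]]
  ]
}}

```text
clock: 25.83
tool_pos: [0.5029, -0.1756, 0.0374]
orientation: [180.0, -2.5, 20.4]
force: [-0.5, -3.6, -2.2]
opening: 0.0153
gripper_force: 30.0
```

```bash
python3 m.py
```

```text
25.8333 [ 0.5029 -0.1756  0.0374] [179.98  -2.46  20.38] [-0.5 -3.6 -2.2] [-1.579  0.581 -0.254] 0.0153 30.0 j [  1.  18. -32.  -1. -38. 110.]
tau_nut 0.115 F tool x,y [-1.7  3.2] axis at [ 0.6107 -0.1355]
```

Emit:
{"method": "send_rows", "body": {
  "plan": [
    [[0.02, -0.4, 0, -0.1, 0, 2], [0.05, -0.8, 0, -0.2, 0, 4], [0.09, -1.2, 0, -0.3, 0, 6], [0.15, -1.6, 0, -0.35, 0, 8], [0.22, -2, 0, -0.4, 0, 10], [0.22, -2, 0, -0.4, 0, 10], [0.22, -2, 0, -0.4, 0, 10]]
  ]
}}

```text
clock: 26.42
tool_pos: [0.4978, -0.156, 0.0374]
orientation: [-180.0, -2.4, 10.6]
force: [-1.4, -3.8, -2.2]
opening: 0.0157
gripper_force: 30.2
```

```bash
python3 m.py; python3 arc.py 6 .0369 -2.5 .1142 2
```

```text
26.4167 [ 0.4978 -0.156   0.0374] [-179.98   -2.45   10.55] [-1.4 -3.8 -2.2] [-1.469  0.911 -0.355] 0.0157 30.2 j [  4.  17. -33.  -1. -37.  97.]
tau_nut 0.042 F tool x,y [-2.1  3.5] axis at [ 0.6109 -0.135 ]
off mm [-0.5  0.5]
[0.05, -0.4, 0.03, -0.12, 0.06, 2.27]
[0.08, -0.85, 0.06, -0.22, 0.06, 4.55]
```

Running (rest torque 0.04). Now small 2° steps.

Emit:
{"method": "send_rows", "body": {
  "plan": [
    [[0.01, -0.4, 0, -0.1, 0, 2], [0.01, -0.4, 0, -0.1, 0, 2], [0.01, -0.4, 0, -0.1, 0, 2]]
  ]
}}

```text
clock: 26.67
tool_pos: [0.4973, -0.1522, 0.0374]
orientation: [-180.0, -2.4, 8.6]
force: [-1.9, -4.2, -4.7]
opening: 0.0153
gripper_force: 30.1
```

```bash
python3 m.py|tail -1
```

```text
tau_nut 0.095 F tool x,y [-2.5  3.9] axis at [ 0.611  -0.1351]
```

Emit:
{"method": "send_rows", "body": {
  "plan": [
    [[0.01, -0.4, 0, -0.1, 0, 2], [0.01, -0.4, 0, -0.1, 0, 2], [0.01, -0.4, 0, -0.1, 0, 2]]
  ]
}}

```text
clock: 26.92
tool_pos: [0.4968, -0.1482, 0.0374]
orientation: [180.0, -2.5, 6.6]
force: [-2.2, -4.0, -3.7]
opening: 0.0155
gripper_force: 30.2
```

```bash
python3 m.py|tail -1
```

```text
tau_nut 0.038 F tool x,y [-2.7  3.7] axis at [ 0.6111 -0.135 ]
```

Emit:
{"method": "send_rows", "body": {
  "plan": [
    [[0.01, -0.4, 0, -0.1, 0, 2], [0.01, -0.4, 0, -0.1, 0, 2], [0.01, -0.4, 0, -0.1, 0, 2]]
  ]
}}

```text
clock: 27.17
tool_pos: [0.4966, -0.1442, 0.0374]
orientation: [180.0, -2.5, 4.6]
force: [-3.3, -4.3, -3.5]
opening: 0.0156
gripper_force: 30.2
```

```bash
python3 m.py
```

```text
27.1667 [ 0.4966 -0.1442  0.0374] [179.98  -2.46   4.61] [-3.3 -4.3 -3.5] [-1.545  1.432 -0.397] 0.0156 30.2 j [  6.  17. -34.   0. -37.  89.]
tau_nut 0.071 F tool x,y [-3.6  4.1] axis at [ 0.6112 -0.135 ]
```

Emit:
{"method": "send_rows", "body": {
  "plan": [
    [[-0.05, -0.4, 0, -0.1, 0, 2], [-0.05, -0.4, 0, -0.1, 0, 2], [-0.05, -0.4, 0, -0.1, 0, 2]]
  ]
}}

```text
clock: 27.42
tool_pos: [0.4964, -0.1402, 0.0376]
orientation: [180.0, -2.5, 2.6]
force: [-0.7, -4.4, -3.8]
opening: 0.0156
gripper_force: 30.2
```

```bash
python3 m.py|tail -1
```

```text
tau_nut 0.055 F tool x,y [-0.9  4.4] axis at [ 0.6112 -0.1349]
```

Emit:
{"method": "send_rows", "body": {
  "plan": [
    [[0, -0.4, 0, -0.1, 0, 2], [0, -0.4, 0, -0.1, 0, 2], [0, -0.4, 0, -0.1, 0, 2]]
  ]
}}

```text
clock: 27.67
tool_pos: [0.4964, -0.1362, 0.0377]
orientation: [180.0, -2.5, 0.6]
force: [-1.2, -4.6, -3.2]
opening: 0.0152
gripper_force: 30.2
```

```bash
python3 m.py|tail -1
```

```text
tau_nut 0.049 F tool x,y [-1.3  4.6] axis at [ 0.6113 -0.1349]
```

Emit:
{"method": "send_rows", "body": {
  "plan": [
    [[0, -0.4, 0, -0.1, 0, 2], [0, -0.4, 0, -0.1, 0, 2], [0, -0.4, 0, -0.1, 0, 2]]
  ]
}}

```text
clock: 27.92
tool_pos: [0.4964, -0.1321, 0.0377]
orientation: [179.9, -2.6, -1.4]
force: [0.1, -3.8, -3.9]
opening: 0.0154
gripper_force: 30.2
```

```bash
python3 m.py
```

```text
27.9167 [ 0.4964 -0.1321  0.0377] [179.94  -2.56  -1.38] [ 0.1 -3.8 -3.9] [-1.518  0.328 -0.393] 0.0154 30.2 j [  7.  16. -35.   1. -36.  81.]
tau_nut 0.039 F tool x,y [0.2 3.8] axis at [ 0.6114 -0.1349]
```

Emit:
{"method": "send_rows", "body": {
  "plan": [
    [[0, -0.4, 0, -0.1, 0, 2], [0, -0.4, 0, -0.1, 0, 2], [0, -0.4, 0, -0.1, 0, 2]]
  ]
}}

```text
clock: 28.17
tool_pos: [0.4966, -0.1282, 0.0378]
orientation: [179.9, -2.6, -3.4]
force: [0.7, -4.5, -2.6]
opening: 0.0154
gripper_force: 30.2
```

```bash
python3 m.py|tail -1
```

```text
tau_nut 0.117 F tool x,y [1.  4.5] axis at [ 0.6114 -0.1349]
```

Emit:
{"method": "send_rows", "body": {
  "plan": [
    [[0, -0.4, 0, -0.1, 0, 2], [0, -0.4, 0, -0.1, 0, 2], [0, -0.4, 0, -0.1, 0, 2]]
  ]
}}

```text
clock: 28.42
tool_pos: [0.497, -0.1243, 0.0378]
orientation: [179.9, -2.6, -5.4]
force: [0.5, -5.5, -4.0]
opening: 0.0156
gripper_force: 30.2
```

```bash
python3 m.py|tail -1
```

```text
tau_nut 0.248 F tool x,y [1.  5.5] axis at [ 0.6115 -0.1351]
```

Emit:
{"method": "send_rows", "body": {
  "plan": [
    [[0.02, -0.4, 0, -0.1, 0, 2], [0.02, -0.4, 0, -0.1, 0, 2], [0.02, -0.4, 0, -0.1, 0, 2]]
  ]
}}

```text
clock: 28.67
tool_pos: [0.4975, -0.1204, 0.0378]
orientation: [179.9, -2.6, -7.4]
force: [1.5, -6.7, -2.8]
opening: 0.0154
gripper_force: 30.1
```

```bash
python3 m.py
```

```text
28.6667 [ 0.4975 -0.1204  0.0378] [179.89  -2.58  -7.39] [ 1.5 -6.7 -2.8] [-2.379 -0.105 -0.424] 0.0154 30.1 j [  9.  16. -36.   1. -36.  72.]
tau_nut 0.315 F tool x,y [2.4 6.4] axis at [ 0.6115 -0.1352]
```

Emit:
{"method": "send_rows", "body": {
  "plan": [
    [[0.03, -0.4, 0, -0.1, 0, 2], [0.03, -0.4, 0, -0.1, 0, 2], [0.03, -0.4, 0, -0.1, 0, 2]]
  ]
}}

```text
clock: 28.92
tool_pos: [0.4982, -0.1166, 0.0378]
orientation: [179.9, -2.6, -9.4]
force: [2.1, -8.2, -3.3]
opening: 0.0158
gripper_force: 30.1
```

```bash
python3 m.py|tail -1
```

```text
tau_nut 0.497 F tool x,y [3.5 7.7] axis at [ 0.6116 -0.1354]
```

Emit:
{"method": "send_rows", "body": {
  "plan": [
    [[0.03, -0.3, 0, -0.1, 0, 1.5], [0.03, -0.3, 0, -0.1, 0, 1.5], [0.03, -0.3, 0, -0.1, 0, 1.5]]
  ]
}}

```text
clock: 29.17
tool_pos: [0.4987, -0.1138, 0.0377]
orientation: [179.8, -2.5, -10.9]
force: [0.9, -7.2, -3.3]
opening: 0.0157
gripper_force: 30.1
```

```bash
python3 m.py
```

```text
29.1667 [ 0.4987 -0.1138  0.0377] [179.84  -2.54 -10.9 ] [ 0.9 -7.2 -3.3] [-2.645  0.088 -0.378] 0.0157 30.1 j [ 10.  16. -36.   2. -36.  68.]
tau_nut 0.42 F tool x,y [2.3 6.9] axis at [ 0.6117 -0.1355]
```

Emit:
{"method": "send_rows", "body": {
  "plan": [
    [[0, -0.3, 0, -0.1, 0, 1.5], [0, -0.3, 0, -0.1, 0, 1.5], [0, -0.3, 0, -0.1, 0, 1.5]]
  ]
}}

```text
clock: 29.42
tool_pos: [0.4994, -0.1108, 0.0378]
orientation: [179.8, -2.6, -12.4]
force: [-0.1, -7.3, -3.3]
opening: 0.0153
gripper_force: 30.1
```

```bash
python3 m.py|tail -1
```

```text
tau_nut 0.488 F tool x,y [1.5 7.1] axis at [ 0.6117 -0.1355]
```

Emit:
{"method": "send_rows", "body": {
  "plan": [
    [[0, -0.3, 0, -0.1, 0, 1.5], [0, -0.3, 0, -0.1, 0, 1.5], [0, -0.3, 0, -0.1, 0, 1.5]]
  ]
}}

```text
clock: 29.67
tool_pos: [0.5001, -0.1079, 0.0378]
orientation: [179.8, -2.6, -13.9]
force: [1.4, -7.4, -3.5]
opening: 0.0154
gripper_force: 30.1
```

```bash
python3 m.py
```

```text
29.6667 [ 0.5001 -0.1079  0.0378] [179.77  -2.57 -13.9 ] [ 1.4 -7.4 -3.5] [-2.688 -0.044 -0.389] 0.0154 30.1 j [ 11.  16. -36.   2. -36.  63.]
tau_nut 0.4 F tool x,y [3.1 6.9] axis at [ 0.6118 -0.1355]
```

Emit:
{"method": "send_rows", "body": {
  "plan": [
    [[0, 0.4, 0, 0.1, 0, -2], [0, 0.4, 0, 0.1, 0, -2], [0, 0.4, 0, 0.1, 0, -2]]
  ]
}}

```text
clock: 29.92
tool_pos: [0.4991, -0.1119, 0.0378]
orientation: [179.8, -2.6, -11.9]
force: [0.9, -7.3, -3.6]
opening: 0.0158
gripper_force: 30.1
```

```bash
python3 m.py
```

```text
29.9167 [ 0.4991 -0.1119  0.0378] [179.79  -2.57 -11.9 ] [ 0.9 -7.3 -3.6] [-2.663 -0.076 -0.364] 0.0158 30.1 j [ 10.  16. -36.   2. -36.  66.]
tau_nut 0.437 F tool x,y [2.3 7. ] axis at [ 0.6117 -0.1356]
```

Emit:
{"method": "send_rows", "body": {
  "plan": [
    [[0, 0.2, 0, 0.05, 0, -1], [0, 0.2, 0, 0.05, 0, -1], [0, 0.2, 0, 0.05, 0, -1]]
  ]
}}

```text
clock: 30.17
tool_pos: [0.4988, -0.1136, 0.0378]
orientation: [179.8, -2.6, -10.9]
force: [1.3, -6.1, -3.5]
opening: 0.0155
gripper_force: 30.1
```

```bash
python3 m.py
```

```text
30.1667 [ 0.4988 -0.1136  0.0378] [179.81  -2.57 -10.91] [ 1.3 -6.1 -3.5] [-1.984 -0.092 -0.387] 0.0155 30.1 j [ 10.  16. -36.   2. -36.  68.]
tau_nut 0.276 F tool x,y [2.4 5.8] axis at [ 0.6117 -0.1354]
```

Emit:
{"method": "send_rows", "body": {
  "plan": [
    [[0, 0.2, 0, 0.05, 0, -1], [0, 0.2, 0, 0.05, 0, -1], [0, 0.2, 0, 0.05, 0, -1]]
  ]
}}

```text
clock: 30.42
tool_pos: [0.4984, -0.1155, 0.0377]
orientation: [179.8, -2.6, -9.9]
force: [1.2, -5.5, -2.7]
opening: 0.0155
gripper_force: 30.1
```

```bash
python3 m.py|tail -1
```

```text
tau_nut 0.2 F tool x,y [2.1 5.3] axis at [ 0.6117 -0.1353]
```

Emit:
{"method": "send_rows", "body": {
  "plan": [
    [[-0.03, 0.2, 0, 0.05, 0, -1], [-0.03, 0.2, 0, 0.05, 0, -1], [-0.03, 0.2, 0, 0.05, 0, -1]]
  ]
}}

```text
clock: 30.67
tool_pos: [0.498, -0.1173, 0.0379]
orientation: [179.8, -2.6, -8.9]
force: [2.1, -4.4, -3.8]
opening: 0.0155
gripper_force: 30.2
```

```bash
python3 m.py
```

```text
30.6667 [ 0.498  -0.1173  0.0379] [179.84  -2.59  -8.89] [ 2.1 -4.4 -3.8] [-1.61  -0.425 -0.378] 0.0155 30.2 j [ 10.  16. -36.   2. -36.  70.]
tau_nut 0.084 F tool x,y [2.8 4. ] axis at [ 0.6116 -0.1351]
```

Emit:
{"method": "send_rows", "body": {
  "plan": [
    [[0, 0.2, 0, 0.05, 0, -1], [0, 0.2, 0, 0.05, 0, -1], [0, 0.2, 0, 0.05, 0, -1]]
  ]
}}

```text
clock: 30.92
tool_pos: [0.4976, -0.1192, 0.0378]
orientation: [179.8, -2.6, -7.9]
force: [3.0, -3.7, -3.2]
opening: 0.0155
gripper_force: 30.2
```

```bash
python3 m.py
```

```text
30.9167 [ 0.4976 -0.1192  0.0378] [179.84  -2.59  -7.94] [ 3.  -3.7 -3.2] [-1.379 -0.675 -0.382] 0.0155 30.2 j [  9.  16. -36.   2. -36.  72.]
tau_nut -0.007 F tool x,y [3.5 3.3] axis at [ 0.6115 -0.1351]
```

Emit:
{"method": "send_rows", "body": {
  "plan": [
    [[0.03, 0.2, 0, 0.05, 0, -1], [0.05, 0.4, 0, 0.1, 0, -2], [0.05, 0.6, 0, 0.15, 0, -3], [0.05, 0.6, 0, 0.15, 0, -3], [0.05, 0.6, 0, 0.15, 0, -3]]
  ]
}}

```text
clock: 31.33
tool_pos: [0.4966, -0.1252, 0.0376]
orientation: [179.8, -2.5, -5.0]
force: [1.7, -2.0, -3.7]
opening: 0.0152
gripper_force: 30.1
```

```bash
python3 m.py
```

```text
31.3333 [ 0.4966 -0.1252  0.0376] [179.85  -2.51  -5.02] [ 1.7 -2.  -3.7] [-0.899 -0.267 -0.308] 0.0152 30.1 j [  8.  16. -36.   1. -36.  76.]
tau_nut -0.102 F tool x,y [1.9 1.8] axis at [ 0.6112 -0.1353]
```

Emit:
{"method": "send_rows", "body": {
  "plan": [
    [[0.04, 0.06, 0, 0, 0, 0], [0.04, 0.08, -0.05, 0, 0.3, 0], [0.04, 0.08, -0.1, 0, 0.6, 0], [0.04, 0.08, -0.15, 0, 0.8, 0], [0.04, 0.08, -0.2, 0, 1, 0], [0.04, 0.08, -0.25, 0, 1, 0], [0.04, 0.08, -0.25, 0, 1, 0]]
  ]
}}

```text
clock: 31.92
tool_pos: [0.4969, -0.1259, 0.0403]
orientation: [179.8, -3.5, -5.0]
force: [-0.0, -1.4, -3.2]
opening: 0.0153
gripper_force: 30.0
```

```bash
python3 m.py
```

```text
31.9167 [ 0.4969 -0.1259  0.0403] [179.85  -3.52  -5.01] [-0.  -1.4 -3.2] [-0.47   0.211 -0.18 ] 0.0153 30.0 j [  9.  15. -36.   2. -35.  75.]
tau_nut -0.022 F tool x,y [0.1 1.4] axis at [ 0.6114 -0.1359]
```

Emit:
{"method": "send_rows", "body": {
  "plan": [
    [[0, 0.05, -0.07, 0, 0.2, 0], [0, 0.05, -0.14, 0, 0.4, 0], [0, 0.05, -0.21, 0, 0.5, 0], [0, 0.05, -0.28, 0, 0.7, 0], [0, 0.05, -0.35, 0, 0.8, 0], [0, 0.05, -0.4, 0, 0.8, 0], [0, 0.05, -0.4, 0, 0.8, 0]]
  ]
}}

```text
clock: 32.5
tool_pos: [0.4966, -0.1264, 0.0443]
orientation: [179.8, -4.3, -5.0]
force: [-1.0, 0.4, -2.5]
opening: 0.0155
gripper_force: 30.0
```

```bash
python3 m.py
```

```text
32.5 [ 0.4966 -0.1264  0.0443] [179.84  -4.32  -5.01] [-1.   0.4 -2.5] [ 0.048  0.439 -0.012] 0.0155 30.0 j [  9.  15. -37.   2. -34.  75.]
tau_nut -0.052 F tool x,y [-1.1 -0.3] axis at [ 0.6112 -0.1364]
```

Emit:
{"method": "send_rows", "body": {
  "plan": [
    [[-0.02, 0, -0.1, 0, 0, 0], [-0.02, 0, -0.2, 0, 0, 0], [-0.02, 0, -0.3, 0, 0, 0], [-0.02, 0, -0.4, 0, 0, 0], [-0.02, 0, -0.5, 0, 0, 0], [-0.02, 0, -0.6, 0, 0, 0], [-0.02, 0, -0.6, 0, 0, 0]]
  ]
}}

```text
clock: 33.08
tool_pos: [0.4961, -0.1263, 0.0503]
orientation: [179.8, -4.3, -5.0]
force: [0.9, -0.1, -2.9]
opening: 0.0155
gripper_force: 30.0
```

```bash
python3 m.py
```

```text
33.0833 [ 0.4961 -0.1263  0.0503] [179.85  -4.33  -5.02] [ 0.9 -0.1 -2.9] [ 0.046  0.465 -0.022] 0.0155 30.0 j [  9.  14. -37.   2. -35.  75.]
tau_nut -0.024 F tool x,y [ 0.9 -0. ] axis at [ 0.6107 -0.1364]
```

Emit:
{"method": "send_rows", "body": {
  "plan": [
    [[0, 0, -0.3, 0, 0, 0], [0, 0, -0.7, 0, 0, 0], [0, 0, -1.2, 0, 0, 0], [0, 0, -1.8, 0, 0, 0], [0, 0, -2.4, 0, 0, 0], [0, 0, -2.4, 0, 0, 0]]
  ]
}}

```text
clock: 33.58
tool_pos: [0.4951, -0.126, 0.0757]
orientation: [179.9, -4.5, -5.0]
force: [0.5, 0.3, -3.0]
opening: 0.0158
gripper_force: 30.0
```

```bash
python3 m.py;python3 - <<'E'
from h import *
from plant import ctrl
s=ctrl.snapshot("scene"); np.savez("scene8.npz",**s)
for n in ("scene6.npz","scene8.npz"):
    s=dict(np.load(n)); im,f=up(s,276,165,30,52); b=im.astype(int); sat=b[:,:,0]-b[:,:,2]
    g=cv2.cvtColor(im,cv2.COLOR_RGB2GRAY); c=[c for c in cv2.findContours((sat>35).astype(np.uint8),0,1)[0] if cv2.contourArea(c)>100]
    print(n,[ (f(cv2.boundingRect(q)[:2]).round(1).tolist(),cv2.boundingRect(q)[2:],cv2.contourArea(q)) for q in c])
    for q in cv2.findContours((g<120).astype(np.uint8),cv2.RETR_LIST,1)[0]:
        if 500<cv2.contourArea(q)<6000: M=cv2.moments(q); print("  dark",f([M["m10"]/M["m00"],M["m01"]/M["m00"]]).round(1),cv2.contourArea(q))
E
```

```text
33.5833 [ 0.4951 -0.126   0.0757] [179.86  -4.45  -5.  ] [ 0.5  0.3 -3. ] [0.026 0.368 0.045] 0.0158 30.0 j [  9.  12. -35.   2. -39.  75.]
tau_nut 0.004 F tool x,y [ 0.5 -0.4] axis at [ 0.6096 -0.1361]
scene6.npz [([[286.3, 206.1]], (63, 29), 1188.0)]
  dark [[289.7 197.7]] 1968.0
scene8.npz [([[284.9, 202.6]], (83, 57), 2759.0)]
  dark [[289.8 194.7]] 2455.0
  dark [[284.2 185.5]] 2203.5
```

Run:
```python
from h import *
from plant import ctrl
o=ctrl.get_obs(); a=o["tool_pos"]; 
for t,z in((0,.12),(.25,.12),(.5,.12),(.75,.12),(1,.12)):
    print(rel(o,a[0]+(.483-a[0])*t,a[1]+(.267-a[1])*t,z,-5+21.8*t,-4.4+1.4*t).tolist())
```

```text
[0.35, 0.01, -4.48, 0.13, -0.03, -0.01]
[-0.8, -9.75, -4.59, 0.54, -0.37, -5.44]
[-1.95, -19.51, -4.7, 0.91, -0.71, -10.88]
[-3.1, -29.27, -4.81, 1.24, -1.05, -16.32]
[-4.25, -39.04, -4.93, 1.54, -1.38, -21.76]
```

Emit:
{"method": "send_rows", "body": {
  "plan": [
    [[0.1, 0, -1.5, 0, 0, 0], [0.2, 0, -3.5, 0, 0, 0], [0.3, -1, -4.5, 0.1, 0, -0.5], [0, -4, -4.5, 0.2, -0.1, -2], [-0.4, -7, -4.5, 0.4, -0.2, -4], [-0.8, -10, -4.6, 0.5, -0.4, -5.5], [-1.2, -13, -4.6, 0.7, -0.5, -7], [-1.6, -16, -4.6, 0.8, -0.6, -9]]
  ]
}}

```text
clock: 34.3
tool_pos: [0.4885, 0.0364, 0.1183]
orientation: [-180.0, -3.7, 4.0]
force: [1.0, 0.0, -3.4]
opening: 0.0155
gripper_force: 30.0
```

```bash
cat > go.py <<'E'
from h import *
from plant import ctrl
import sys
o=ctrl.get_obs(); print(o["tool_pos"].round(4),o["orientation"].round(2)); print(rel(o,*map(float,sys.argv[1:7])).tolist())
E
python3 go.py .483 .267 .12 16.8 -3
```

```text
[0.4885 0.0364 0.1183] [-179.97   -3.7     4.05]
[1.09, -23.04, -0.09, 0.71, -0.7, -12.73]
```

Emit:
{"method": "send_rows", "body": {
  "plan": [
    [[0.1, -3, 0, 0.1, -0.1, -2], [0.3, -6, 0, 0.2, -0.2, -4], [0.4, -9, 0, 0.3, -0.3, -6], [0.6, -12, 0, 0.4, -0.4, -8], [0.8, -15, 0, 0.5, -0.5, -10], [0.9, -18, 0, 0.6, -0.6, -11], [1, -21, 0, 0.7, -0.7, -12.7], [1.1, -23, -0.1, 0.7, -0.7, -12.7]]
  ]
}}

```text
clock: 34.97
tool_pos: [0.4835, 0.2678, 0.1198]
orientation: [180.0, -3.0, 16.9]
force: [-0.7, 0.7, -3.2]
opening: 0.0154
gripper_force: 30.0
```

Emit:
{"method": "send_rows", "body": {
  "plan": [
    [[0, 0, 0, 0, 0, 0], [0, 0, 0, 0, 0, 0], [0, 0, 0, 0, 0, 0]]
  ]
}}

```text
clock: 35.22
tool_pos: [0.4832, 0.2648, 0.1195]
orientation: [179.9, -2.9, 16.7]
force: [0.1, 0.1, -3.1]
opening: 0.0152
gripper_force: 30.0
```

```bash
python3 go.py .483 .267 .12 16.8 -3; python3 go.py .483 .267 .025 16.8 -3
python3 - <<'E'
from h import *
from plant import ctrl
T=ctrl.snapshot("top"); S=ctrl.snapshot("scene"); np.savez("top9.npz",**T); np.savez("scene9.npz",**S)
im,f=up(T,316,156,28,30); b=im.astype(int); sat=b[:,:,0]-b[:,:,2]
for th in(25,35,45,55):
    c=contour((sat>th).astype(np.uint8),8); h=cv2.convexHull(c); h=contour(cv2.fillConvexPoly(np.zeros(sat.shape,np.uint8),h,1),8)
    w=ray(T,f(h),.0605); M=cv2.moments(w.astype(np.float32).reshape(-1,1,2)); ctr=np.array([M["m10"],M["m01"]])/M["m00"]
    d=w-ctr; a=np.arctan2(d[:,1],d[:,0]); o=np.argsort(a); g=np.radians(np.arange(360)); R=np.interp(g,a[o],np.hypot(*d.T)[o],period=2*np.pi)
    q=(R*np.exp(-6j*g)).mean()*2; print(th,ctr.round(4),"amp",round(abs(q)*1e3,2),"corner",round(-np.degrees(np.angle(q))/6,1))
E
```

```text
[0.4832 0.2648 0.1195] [179.95  -2.93  16.73]
[0.05, -0.21, -0.04, 0.06, 0.07, -0.07]
[0.4832 0.2648 0.1195] [179.95  -2.93  16.73]
[-0.44, -0.22, 9.44, 0.06, 0.07, -0.07]
25 [ 0.6107 -0.136 ] amp 0.58 corner -3.8
35 [ 0.6106 -0.136 ] amp 0.54 corner -4.4
45 [ 0.6105 -0.136 ] amp 0.51 corner -3.8
55 [ 0.6103 -0.136 ] amp 0.49 corner -4.3
```

Emit:
{"method": "send_rows", "body": {
  "plan": [
    [[-0.05, -0.2, 2, 0, 0, 0], [-0.15, -0.2, 4, 0, 0, 0], [-0.25, -0.2, 6, 0, 0, 0], [-0.35, -0.2, 8, 0, 0, 0], [-0.4, -0.2, 9, 0, 0, 0], [-0.44, -0.2, 9.5, 0, 0, 0], [-0.44, -0.2, 9.5, 0, 0, 0], [-0.44, -0.2, 9.5, 0, 0, 0]]
  ]
}}

```text
clock: 35.98
tool_pos: [0.4841, 0.2674, 0.0256]
orientation: [180.0, -3.0, 16.7]
force: [0.2, -0.4, -2.2]
opening: 0.0154
gripper_force: 30.0
```

```bash
python3 m.py; python3 go.py .483 .267 .019 16.8 -3
```

```text
35.9833 [0.4841 0.2674 0.0256] [179.98  -3.03  16.72] [ 0.2 -0.4 -2.2] [-0.15   0.36  -0.039] 0.0154 30.0 j [ 50.  20. -32.   3. -35.  54.]
tau_nut 0.008 F tool x,y [0.  0.4] axis at [0.5943 0.3005]
[0.4841 0.2674 0.0256] [179.98  -3.03  16.72]
[-0.16, 0.01, 0.65, 0.03, -0.03, -0.08]
```

Emit:
{"method": "send_rows", "body": {
  "plan": [
    [[-0.01, 0, 0.1, 0, 0, 0], [-0.01, 0, 0.2, 0, 0, 0], [-0.02, 0, 0.3, 0, 0, 0], [-0.02, 0, 0.4, 0, 0, 0], [-0.02, 0, 0.5, 0, 0, 0], [-0.02, 0, 0.5, 0, 0, 0]]
  ]
}}

```text
clock: 36.48
tool_pos: [0.4836, 0.2673, 0.0198]
orientation: [180.0, -3.0, 16.7]
force: [-0.8, 0.7, -2.2]
opening: 0.0155
gripper_force: 30.0
```

```bash
python3 m.py
```

```text
36.4833 [0.4836 0.2673 0.0198] [179.97  -2.99  16.73] [-0.8  0.7 -2.2] [-0.177  0.302  0.012] 0.0155 30.0 j [ 50.  21. -33.   3. -34.  54.]
tau_nut -0.091 F tool x,y [-0.5 -0.9] axis at [0.5938 0.3004]
```

Emit:
{"method": "send_rows", "body": {
  "plan": [
    [[-0.03, 0, 0.1, 0, 0, 0], [-0.04, 0, 0.2, 0, 0, 0], [-0.05, 0, 0.25, 0, 0, 0], [-0.05, 0, 0.25, 0, 0, 0]]
  ]
}}

```text
clock: 36.82
tool_pos: [0.4833, 0.2671, 0.0172]
orientation: [180.0, -3.0, 16.7]
force: [0.2, 0.5, -2.7]
opening: 0.0153
gripper_force: 30.0
```

```bash
python3 m.py
```

```text
36.8167 [0.4833 0.2671 0.0172] [179.96  -2.97  16.73] [ 0.2  0.5 -2.7] [-0.113  0.293  0.032] 0.0153 30.0 j [ 50.  21. -33.   3. -34.  54.]
tau_nut -0.015 F tool x,y [ 0.3 -0.4] axis at [0.5934 0.3002]
```

Emit:
{"method": "send_rows", "body": {
  "plan": [
    [[0, 0, 0.1, 0, 0, 0], [0, 0, 0.15, 0, 0, 0], [0, 0, 0.15, 0, 0, 0]]
  ]
}}

```text
clock: 37.07
tool_pos: [0.4835, 0.2673, 0.016]
orientation: [180.0, -3.0, 16.7]
force: [-0.6, -0.3, -2.1]
opening: 0.0152
gripper_force: 30.0
```

```bash
python3 m.py
```

```text
37.0667 [0.4835 0.2673 0.016 ] [179.97  -3.    16.73] [-0.6 -0.3 -2.1] [-0.188  0.483 -0.004] 0.0152 30.0 j [ 50.  21. -33.   3. -34.  54.]
tau_nut 0.005 F tool x,y [-0.7  0.1] axis at [0.5936 0.3004]
```

Emit:
{"method": "send_rows", "body": {
  "plan": [
    [[0, 0, 0.08, 0, 0, 0], [0, 0, 0.08, 0, 0, 0], [0, 0, 0.08, 0, 0, 0]]
  ]
}}

```text
clock: 37.32
tool_pos: [0.4836, 0.2674, 0.0159]
orientation: [180.0, -3.0, 16.7]
force: [-2.8, -1.0, 7.1]
opening: 0.0153
gripper_force: 30.0
```

```bash
python3 m.py
```

```text
37.3167 [0.4836 0.2674 0.0159] [179.98  -3.02  16.74] [-2.8 -1.   7.1] [-0.469  1.508 -0.   ] 0.0153 30.0 j [ 50.  21. -33.   3. -34.  54.]
tau_nut 0.019 F tool x,y [-3.   0.2] axis at [0.5937 0.3005]
```

Emit:
{"method": "send_rows", "body": {
  "plan": [
    [[0, 0, 0.05, 0, -0.5, 0], [0, 0, 0.05, 0, -1, 0], [0, 0, 0.05, 0, -1, 0]]
  ]
}}

```text
clock: 37.57
tool_pos: [0.4835, 0.2673, 0.0158]
orientation: [180.0, -2.0, 16.7]
force: [-7.7, -2.4, 14.6]
opening: 0.0154
gripper_force: 30.0
```

```bash
python3 m.py
```

```text
37.5667 [0.4835 0.2673 0.0158] [179.97  -1.98  16.75] [-7.7 -2.4 14.6] [-0.535  2.757  0.006] 0.0154 30.0 j [ 50.  21. -31.   2. -36.  55.]
tau_nut 0.014 F tool x,y [-8.   0.1] axis at [0.5936 0.3005]
```

On the rest. I'll ease the pressure, then release.

Emit:
{"method": "send_rows", "body": {
  "plan": [
    [[-0.02, 0, -0.1, 0, 0, 0], [-0.02, 0, -0.1, 0, 0, 0], [-0.02, 0, -0.1, 0, 0, 0]]
  ]
}}

```text
clock: 37.82
tool_pos: [0.4835, 0.2674, 0.0159]
orientation: [180.0, -2.0, 16.7]
force: [-2.3, 0.1, 3.4]
opening: 0.0158
gripper_force: 30.0
```

Emit:
{"method": "send_rows", "body": {
  "plan": [
    [[0, 0, 0, 0, 0, 0], [0, 0, 0, 0, 0, 0], [0, 0, 0, 0, 0, 0], [0, 0, 0, 0, 0, 0], [0, 0, 0, 0, 0, 0]]
  ],
  "fingers": 0.6
}}

```text
clock: 38.23
tool_pos: [0.4833, 0.2672, 0.0155]
orientation: [180.0, -2.0, 16.7]
force: [1.2, -0.7, -0.1]
opening: 0.0435
gripper_force: 0.0
```

Emit:
{"method": "send_rows", "body": {
  "plan": [
    [[0, 0, -1, 0, 0, 0], [0, 0, -3, 0, 0, 0], [0, 0, -6, 0, 0, 0], [0, 0, -9, 0, 0, 0], [0, 0, -12, 0, 0, 0], [0, 0, -13, 0, 0, 0], [0, 0, -13, 0, 0, 0]]
  ]
}}

```text
clock: 38.82
tool_pos: [0.4804, 0.2674, 0.1497]
orientation: [-179.8, -2.3, 16.7]
force: [0.6, 0.6, 0.3]
opening: 0.0527
gripper_force: 0.0
```

Emit:
{"method": "send_rows", "body": {
  "plan": [
    [[0, -2, 0, 0, 0, 0], [0, -5, 0, 0, 0, 0], [0, -8, 0, 0, 0, 0], [0, -11, 0, 0, 0, 0], [0, -14, 0, 0, 0, 0], [0, -17, 0, 0, 0, 0], [0, -18, 0, 0, 0, 0], [0, -18, 0, 0, 0, 0]]
  ]
}}

```text
clock: 39.48
tool_pos: [0.4261, 0.4402, 0.1443]
orientation: [179.9, -1.9, 16.9]
force: [-0.1, -0.6, 0.1]
opening: 0.0526
gripper_force: 0.0
```

```bash
python3 m.py
python3 - <<'E'
from h import *
from plant import ctrl
T=ctrl.snapshot("top"); S=ctrl.snapshot("scene")
for n,I,a,b in(("top",T,(176,168,30,24),(200,236,18,14)),("scene",S,(372,295,36,32),(410,252,22,18))):
    im,f=up(I,*a); g=cv2.cvtColor(im,cv2.COLOR_RGB2GRAY); t,m=cv2.threshold(g,0,255,cv2.THRESH_OTSU)
    for c in cv2.findContours(m,cv2.RETR_CCOMP,1)[0]:
        if 3000<cv2.contourArea(c)<9000: e=cv2.fitEllipse(c); r=ray(I,f(e[0]),.042)[0]; print(n,"hole",f(e[0]),r)
    im,f=up(I,*b); g=cv2.cvtColor(im,cv2.COLOR_RGB2GRAY); t,m=cv2.threshold(g,0,255,cv2.THRESH_OTSU)
    d=ray(I,f(contour(m,8)),.038)-r; q=np.hypot(*d.T); w=d[q>q.max()-.012].mean(0); print(" len",q.max(),"dir",np.degrees(np.arctan2(w[1],w[0])))
E
```

```text
39.4833 [0.4261 0.4402 0.1443] [179.92  -1.94  16.86] [-0.1 -0.6  0.1] [-0.097  0.027 -0.051] 0.0526 0.0 j [ 65.  17. -16.   2. -55.  41.]
tau_nut 0.016 F tool x,y [-0.3  0.6] axis at [0.5362 0.4736]
top hole [[188.09131718 179.97895622]] [0.59425578 0.30223937]
 len 0.20885895829841558 dir -163.49158016928934
scene hole [[388.7936821  313.78847122]] [0.59529918 0.30043584]
 len 0.19950136005168836 dir -163.7518656643631
```

```bash
python3 -c "
from plant import ctrl
print(ctrl.close_job())"
```

```text
the job is handed in; nothing more can be done
None
```

The nut is tightened to an estimated 6° past the point where it went stiff (about 106° turned in all), and the spanner is back on its rest about 4 mm from where it started. On the first reseat the ring jammed on the nut and apparently turned it back, so I ran that stroke again. The job is handed in; no verdict was shown.

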